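# Fetch the fixture insert from behind the screw canisters

## Task

First move the three screw canisters that stand in front of the orange insert over into the blue parking tray, all standing in it upright together; then fetch the insert from behind them and seat it flat in the pocket of the clamping fixture while all three wait in the tray. Only then stand each canister back upright on the round pad of its own colour, near its middle. Do not tip any canister over, and leave the dial gauge where it is.

Things in the scene. Friction and masses are not known exactly. Their poses are not given: they have to be found in the camera images.
- canister_red: loose screw canister, an upright white cylinder of 52 mm diameter, 130 mm tall, about 0.3 kg, with a red lid (the same 52 mm diameter; the top 41 mm) and a red band. Origin at the centre of its underside, z up its axis. At the start it stands on the red pad, within a few mm of its centre.
- canister_blue: loose screw canister, an upright white cylinder of 52 mm diameter, 130 mm tall, about 0.3 kg, with a blue lid (the same 52 mm diameter; the top 41 mm) and a blue band. Origin at the centre of its underside, z up its axis. At the start it stands on the blue pad, within a few mm of its centre.
- canister_yellow: loose screw canister, an upright white cylinder of 52 mm diameter, 130 mm tall, about 0.3 kg, with a yellow lid (the same 52 mm diameter; the top 41 mm) and a yellow band. Origin at the centre of its underside, z up its axis. At the start it stands on the yellow pad, within a few mm of its centre.
- insert: loose insert, 0.35 kg: orange slotted plate 90 (x) by 50 (y) by 14 mm thick with an upright steel gripping rib on its middle, 45 mm along x, 18 mm thick along y, top 54 mm above the underside. Origin: centre of the underside, z up. It starts on the rack board, 12 mm above the table, behind the canisters, long axis about along their row; a strip 22 mm above the table edges the board behind it.
- pad_red: red round pad, 76 mm diameter, 3 mm thick, fixed on the low rack board; the three pads lie in a straight row at 80 mm centres, in any colour order. Origin: centre of its underside, 12 mm above the table (pad top at 15 mm); x points square across the row, away from the robot, to the insert's side; y along the row.
- pad_blue: blue round pad, 76 mm diameter, 3 mm thick, fixed on the low rack board; the three pads lie in a straight row at 80 mm centres, in any colour order. Origin: centre of its underside, 12 mm above the table (pad top at 15 mm); x points square across the row, away from the robot, to the insert's side; y along the row.
- pad_yellow: yellow round pad, 76 mm diameter, 3 mm thick, fixed on the low rack board; the three pads lie in a straight row at 80 mm centres, in any colour order. Origin: centre of its underside, 12 mm above the table (pad top at 15 mm); x points square across the row, away from the robot, to the insert's side; y along the row.
- tray: fixed blue parking tray, empty, black lining, left or right of the rack; outside 260 (x) by 120 mm (y), rim 18 mm high, walls 5 mm, inner floor 5 mm above the table; it takes the three canisters in a line along x at 80 mm. Origin: centre of its underside on the table, z up.
- fixture: fixed fixture on the other side of the rack: black-floored pocket 106 (x) by 66 mm (y) in an orange frame 12 mm wide, tops 24 mm and floor 12 mm above the table. The insert drops in with 8 mm to spare all round, long axis along x, either way round. Origin: on the table under the pocket's centre. An orange post with red handle, 60 mm wide, 167 mm high, stands 115 to 156 mm from it in +x.
- dial_gauge: loose bystander, to be left alone: a dark steel dial gauge, 56 mm diameter, 36 mm tall, with a white face and a red needle, standing on the table between the robot and the rack. Origin at the centre of its underside.
Not all that is in view belongs to the job. Leave any purple or turquoise look-alike of the insert alone.

How it is judged:
By the outcome, as a careful person would: the job done as asked, in the order asked, and still so for the second after the job is handed in, with the robot touching nothing.
It also fails if it takes over 141 s, if anything falls off the work surface, if the arm or the gripper's body presses on something with over 40 N, if the wrist force passes 120 N, or if a joint passes its speed limit or range.

## Robot

A 7-joint arm with a two-finger parallel gripper is mounted at the origin on the work surface. World frame = base frame: x ahead of the robot, y to its left, z up, the work surface at z = 0. Lengths are in m, angles in rad, forces in N, time in s.
With the tool pointing down it reaches from about 0.4 to 0.85 m from the base axis. Payload 4.4 kg.
Tool frame: the origin (TCP) lies midway between the tips of the shut fingers; the grasp point (between the pads) lies 19 mm behind it; z points along the fingers, y is the direction in which the jaws open and shut (so a half turn about z gives the same grasp; the last joint's range is limited). The gripper opens to 94 mm and grips with 3 to 60 N. Pads are 16 mm wide; open, the fingers measure 119 mm over their backs; the gripper's body (75 mm by 177 mm) begins 78 mm behind the grasp point.
Start: joints at [-1.389, 0.628, 0.038, 1.517, -0.027, 0.996, -0.02], TCP at [0.159, 0.63, 0.205] pointing down, gripper open.
Joint ranges: [-3.06, 3.06], [-0.37, 2.12], [-1.25, 1.32], [0.18, 2.47], [-1.1, 4.24], [0.23, 1.98], [-2.94, 2.94]. Speed limits (rad/s): [2.57, 2.57, 3.14, 3.14, 3.14, 3.14, 3.14].

## Interface

Orientations are given as a 3x3 rotation matrix whose columns are the frame's x, y, z axes.
In Python, from rig import ctrl gives the robot as it stands.
- The arm moves only by the shell command python3 -m inch 'ROWS' [FORCE]. ROWS is JSON, a list of rows, each an object of numbers: "x", "y", "z": the shift along the tool's x, y, z in m; "ax", "ay", "az": the turn, a rotation vector about the tool's x, y, z in rad; "jaw": the finger opening in m, from 0 to 0.094. A call has 1 to 20 rows; each row is the pose to reach, as a shift and turn from the pose commanded when the call began, along the tool's axes at that moment; what a row does not reach only later rows make up. A row lasts 1/10 s, in which the tool goes at most 50 mm and 8.59 degrees, less where a joint would pass 70% of its speed; a pose out of reach is approached as far as the arm can. A call with a gripper value outside its range is refused whole. The fingers move at their own pace and stop on an object; FORCE is the grip in N (left out, the last holds). Time passes only in rows, so rows that repeat a pose let the fingers close. It gives the time, the measured TCP pose, the force and the opening at its end, in the units of the state.
- ctrl.read_state(): the state, without advancing time (a new reading comes with each control period).
- ctrl.snapshot(name): name is "side" or "top"; returns the picture (400x640x3 uint8, red, green, blue); there is no depth.
- ctrl.camera_model(name): a dict with "mtx" (3x3 intrinsics, pixels), "dist_coeffs" ([k1, k2, p1, p2, k3] as OpenCV has them; the pictures are not rectified), "R" (3x3) and "t" (3): a world point X has camera coordinates R X + t. Camera axes: x right, y down, z forward; pixel columns grow to the right and rows downward; lengths in m; the calibration is good to about 2 mm. A picture is of the moment at which its call begins. camera_model takes no time and is no camera call.
- ctrl.hand_in(): hands the job in, once; it reports no verdict.
The state is a dict: "clock": time; "qpos": joint angles; "dq": joint speeds; "joint_torque": joint torques, N m; "ee_pos": TCP position; "tool_rot": TCP orientation; "wrist_force": force on the tool from outside, world axes, zero at the start; "ft_torque": the same for the moment, N m; "finger_gap": finger opening in m.
Only numpy, scipy, OpenCV 4.12 (cv2) and the standard library are available. Lean on these libraries where they do the work, as an engineer would, in place of code of your own. Each camera call takes 0.05 s, during which the arm holds its last target. There are 200 camera calls.

## Working session

There is one attempt and no reset: what is moved stays moved. The work goes in short steps, Python scripts to look and compute and a shell command to move; the robot and the scene stay as the last step left them, time stands still between calls to the robot, and variables do not carry over. Pictures are saved under pics/ and viewed, about 12 in all and at most 16, crops included, and the job is handed in when it is done.

```bash
mkdir -p pics; ls; python3 - <<'E'
from rig import ctrl
import cv2,numpy as np
np.set_printoptions(precision=4,suppress=True)
for n in("side","top"):
    cv2.imwrite(f"pics/{n}0.png",ctrl.snapshot(n)[...,::-1])
    m=ctrl.camera_model(n);print(n,m)
s=ctrl.read_state();print(s)
E
```

```text
pics
side {'mtx': array([[390.7692,   0.    , 319.2971],
       [  0.    , 390.7692, 196.131 ],
       [  0.    ,   0.    ,   1.    ]]), 'dist_coeffs': array([-0.0533,  0.    ,  0.    ,  0.    ,  0.    ]), 'R': array([[ 0.7508, -0.6604,  0.0144],
       [-0.3781, -0.4475, -0.8104],
       [ 0.5416,  0.603 , -0.5857]]), 't': array([-0.4304,  0.1917,  1.0097])}
top {'mtx': array([[437.8004,   0.    , 322.1944],
       [  0.    , 437.8004, 201.2265],
       [  0.    ,   0.    ,   1.    ]]), 'dist_coeffs': array([-0.0165,  0.    ,  0.    ,  0.    ,  0.    ]), 'R': array([[-0.0038, -1.    ,  0.0057],
       [-0.9826,  0.0027, -0.1858],
       [ 0.1858, -0.0063, -0.9826]]), 't': array([-0.1061,  0.4887,  1.0904])}
{'clock': 0.1, 'qpos': array([-1.3888,  0.6292,  0.0385,  1.5182, -0.027 ,  0.9963, -0.02  ]), 'dq': array([-0.    , -0.0018,  0.0009, -0.003 , -0.0023, -0.0002,  0.0008]), 'joint_torque': array([  0.0034, -55.0795,   1.1477, -18.7121,  -0.0521,   0.0193,
         0.0001]), 'ee_pos': array([0.1593, 0.6296, 0.2047]), 'tool_rot': array([[-0.9695,  0.2453, -0.0004],
       [ 0.2453,  0.9695, -0.0015],
       [-0.    , -0.0016, -1.    ]]), 'wrist_force': array([-0.1992, -0.0253, -0.3622]), 'ft_torque': array([-0.0108,  0.0569,  0.003 ]), 'finger_gap': 0.09387502406771502}
```

View pics/top0.png

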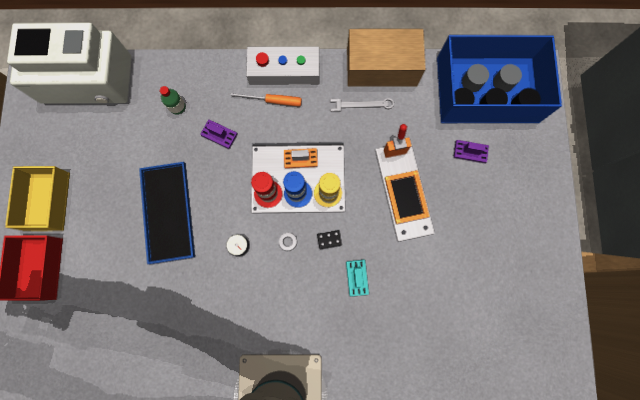

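View pics/side0.png

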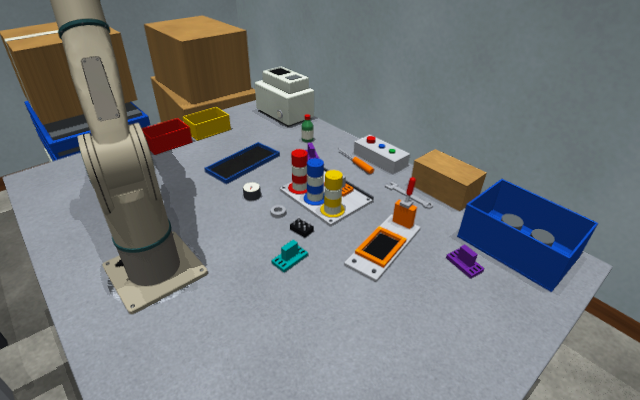

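```bash
cat > h.py <<'E'
import cv2,numpy as np
from rig import ctrl
np.set_printoptions(precision=4,suppress=True)
M={n:ctrl.camera_model(n) for n in("side","top")}
def world(n,uv,z):
    m=M[n];p=cv2.undistortPoints(np.array(uv,float).reshape(-1,1,2),m["mtx"],m["dist_coeffs"]).reshape(-1,2)
    d=np.c_[p,np.ones(len(p))]@m["R"];c=-m["R"].T@m["t"]
    return (c+d*((z-c[2])/d[:,2])[:,None])[:,:2]
def pix(n,X):
    m=M[n];return cv2.projectPoints(np.array(X,float).reshape(-1,1,3),cv2.Rodrigues(m["R"])[0],m["t"],m["mtx"],m["dist_coeffs"])[0].reshape(-1,2)
def crop(n,box,k,f,img=None):
    im=ctrl.snapshot(n) if img is None else img
    x0,y0,x1,y1=box
    cv2.imwrite(f,cv2.resize(im[y0:y1,x0:x1,::-1],None,fx=k,fy=k,interpolation=cv2.INTER_CUBIC))
E
python3 - <<'E'
from h import *
im=cv2.imread("pics/top0.png")[...,::-1]
crop("top",(240,120,440,245),4,"pics/c1.png",im)
hsv=cv2.cvtColor(im,cv2.COLOR_RGB2HSV)
def rect(mask,box,z,name):
    x0,y0,x1,y1=box;k=np.zeros_like(mask);k[y0:y1,x0:x1]=mask[y0:y1,x0:x1]
    p=np.argwhere(k)[:,::-1]
    w=world("top",p,z).astype(np.float32)
    print(name,len(p),cv2.minAreaRect(w))
V=hsv[...,2];H=hsv[...,0];S=hsv[...,1]
rect((((H>95)&(H<125)&(S>80))).astype(np.uint8),(130,150,205,275),.018,"tray rim")
rect(((V<50)).astype(np.uint8),(147,172,186,255),.005,"tray lining")
rect(((H>5)&(H<22)&(S>150)).astype(np.uint8),(380,168,440,230),.024,"fix frame")
rect(((V<60)).astype(np.uint8),(385,172,430,220),.012,"pocket")
rect(((H>5)&(H<22)&(S>150)).astype(np.uint8),(280,140,322,170),.026,"insert")
E
```

```text
tray rim 1143 ((0.4673556387424469, 0.30625230073928833), (0.26125121116638184, 0.12449486553668976), 8.646600723266602)
tray lining 3089 ((0.46714654564857483, 0.3114713430404663), (0.22877711057662964, 0.10366295278072357), 3.1275980472564697)
fix frame 655 ((0.5050354599952698, -0.33150535821914673), (0.1278643012046814, 0.08986584097146988), 11.891331672668457)
pocket 825 ((0.506735622882843, -0.3340649902820587), (0.10130669176578522, 0.06036817282438278), 11.887540817260742)
insert 368 ((0.6107542514801025, -0.04892230033874512), (0.048619773238897324, 0.08726080507040024), 2.3547439575195312)
```

View pics/c1.png

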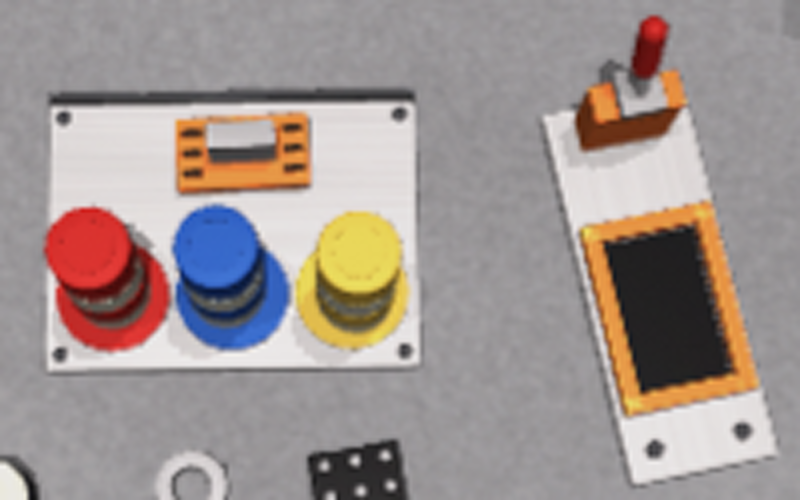

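The insert is the orange plate with the steel rib at top pixel (300,158). Similar things I ruled out:
- purple (219,133) and (471,151)
- turquoise (357,278)
- screwdriver handle (283,99)
- fixture frame (407,197)

The crop confirms the choice. Lids are at about (262,182) red, (293,181) blue and (330,183) yellow.

```bash
cat >> h.py <<'E'
def go(x,y,z,yaw):
    """tool shift and turn from the present pose to TCP (x,y,z), jaw axis at yaw deg in world"""
    s=ctrl.read_state();R=s["tool_rot"];a=np.radians(yaw);yv=np.array([np.cos(a),np.sin(a),0]);zv=np.array([0,0,-1.])
    best=None
    for k in(1,-1):
        T=np.c_[np.cross(k*yv,zv),k*yv,zv];rv=cv2.Rodrigues(R.T@T)[0].ravel()
        if best is None or np.linalg.norm(rv)<np.linalg.norm(best):best=rv
    print("shift",np.round(R.T@(np.array([x,y,z])-s["ee_pos"]),4),"turn",np.round(best,3),"pos",s["ee_pos"],"q",s["qpos"],"gap",round(s["finger_gap"],4),"t",s["clock"],"f",s["wrist_force"])
E
python3 - <<'E'
from h import *
c=lambda p:np.array(p)/4.+[240,120]-.375
pads=world("top",c([(112,296),(233.5,294.5),(353.5,293)]),.015)
lids=world("top",c([(89,248),(215,246.5),(360,253.5)]),.145)
print("pads",pads,np.linalg.norm(np.diff(pads,axis=0),axis=1),"lids",lids,lids-pads)
ims={n:cv2.imread(f"pics/{n}0.png") for n in M}
# side lid tops by colour, fit band: draw overlay
t=np.linspace(0,2*np.pi,60)
for n,b in(("top",(240,120,440,245)),("side",(260,135,440,285))):
    k=4;o=cv2.resize(ims[n][b[1]:b[3],b[0]:b[2]],None,fx=k,fy=k,interpolation=cv2.INTER_CUBIC)
    def poly(X):
        p=((pix(n,X)+.5-[b[0],b[1]])*k-.5)
        cv2.polylines(o,[np.int32(np.round(p))],True,(0,255,0),1,cv2.LINE_AA)
    circ=lambda x,y,z,r:np.c_[x+r*np.cos(t),y+r*np.sin(t),0*t+z]
    for p in pads:poly(circ(*p,.015,.038))
    for p in lids:poly(circ(*p,.145,.026));poly(circ(*p,.015,.026))
    def rc(x,y,z,l,w,a):
        a=np.radians(a);u=np.array([np.cos(a),np.sin(a)]);v=np.array([-u[1],u[0]])
        return [[*(np.array([x,y])+i*l/2*u+j*w/2*v),z] for i,j in((1,1),(1,-1),(-1,-1),(-1,1))]
    poly(rc(.6108,-.0489,.026,.05,.09,2.35));poly(rc(.6108,-.0489,.066,.018,.045,2.35))
    poly(rc(.506,-.3325,.024,.130,.090,11.9));poly(rc(.506,-.3325,.012,.106,.066,11.9))
    cv2.imwrite(f"pics/ov_{n}.png",o)
E
```

```text
pads [[ 0.5153  0.038 ]
 [ 0.5161 -0.0433]
 [ 0.5169 -0.1236]] [0.0813 0.0803] lids [[ 0.5176  0.0366]
 [ 0.5183 -0.0385]
 [ 0.5138 -0.125 ]] [[ 0.0023 -0.0014]
 [ 0.0022  0.0047]
 [-0.0031 -0.0014]]
```

View pics/ov_top.png

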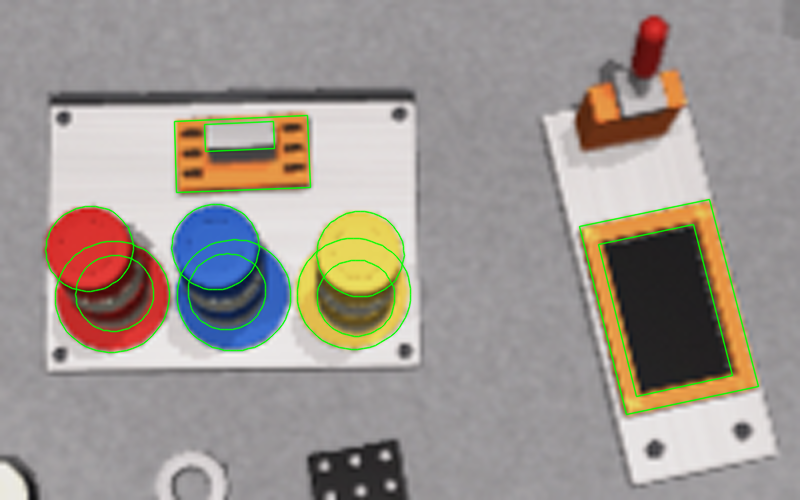

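View pics/ov_side.png

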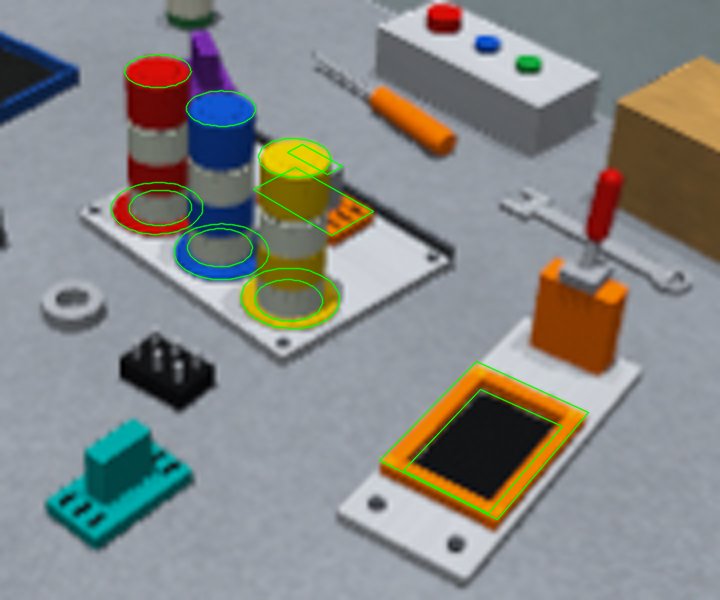

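Overlays fit both views to 1–2 px, about 2 mm. Going to red, with the jaw axis at 50°, diagonal to both the row and the tray line, so no turning is needed for the canisters.

```bash
python3 -c "
from h import *
go(.5176,.0366,.205,50)"
```

```text
shift [-0.4928 -0.487   0.0005] turn [-0.002  0.     0.45 ] pos [0.1593 0.6296 0.2047] q [-1.3888  0.6292  0.0385  1.5182 -0.027   0.9963 -0.02  ] gap 0.0939 t 0.1 f [-0.1992 -0.0253 -0.3622]
```

```bash
R='x'; python3 -m inch '[{"x":-0.493,"y":-0.487,"az":0.45},{"x":-0.493,"y":-0.487,"az":0.45},{"x":-0.493,"y":-0.487,"az":0.45},{"x":-0.493,"y":-0.487,"az":0.45},{"x":-0.493,"y":-0.487,"az":0.45},{"x":-0.493,"y":-0.487,"az":0.45},{"x":-0.493,"y":-0.487,"az":0.45},{"x":-0.493,"y":-0.487,"az":0.45},{"x":-0.493,"y":-0.487,"az":0.45},{"x":-0.493,"y":-0.487,"az":0.45},{"x":-0.493,"y":-0.487,"az":0.45},{"x":-0.493,"y":-0.487,"az":0.45},{"x":-0.493,"y":-0.487,"az":0.45},{"x":-0.493,"y":-0.487,"az":0.45},{"x":-0.493,"y":-0.487,"az":0.45},{"x":-0.493,"y":-0.487,"az":0.45},{"x":-0.493,"y":-0.487,"az":0.45},{"x":-0.493,"y":-0.487,"az":0.45}]' 20; python3 -c "
from h import *
go(.5176,.0366,.080,50)"
```

```text
shift [-0.4928 -0.4868  0.1255] turn [-0.002  0.     0.45 ] pos [0.1593 0.6296 0.2047] q [-1.3888  0.6292  0.0385  1.5182 -0.027   0.9963 -0.02  ] gap 0.0939 t 0.1 f [-0.1992 -0.0253 -0.3622]validation failed for argument at $[0]...
```

```bash
python3 -m inch '[{"x":-0.05,"y":-0.05,"z":0,"ax":0,"ay":0,"az":0.1,"jaw":0.094}]' 20; echo; python3 -m inch --help | head -30
```

```text
clock: 0.2
ee_pos: [0.1796, 0.5917, 0.2043]
tool_rot: [[-0.942, 0.334, -0.004], [0.334, 0.942, 0.004], [0.005, 0.002, -1.0]]
wrist_force: [0.8, -0.4, 0.6]
finger_gap: 0.0944
invalid input: not JSON, or not a number
```

```bash
python3 -c "
from h import *
go(.5176,.0366,.205,50)"
```

```text
shift [-0.5042 -0.4102 -0.0042] turn [ 0.002 -0.005  0.357] pos [0.1796 0.5917 0.2043] q [-1.355   0.5818  0.0587  1.616  -0.0458  0.9423 -0.0492] gap 0.0944 t 0.2 f [ 0.8482 -0.3602  0.5869]
```

```bash
python3 -m inch '[{"x":-0.504,"y":-0.41,"z":0,"ax":0,"ay":0,"az":0.35,"jaw":0.094},{"x":-0.504,"y":-0.41,"z":0,"ax":0,"ay":0,"az":0.35,"jaw":0.094},{"x":-0.504,"y":-0.41,"z":0,"ax":0,"ay":0,"az":0.35,"jaw":0.094},{"x":-0.504,"y":-0.41,"z":0,"ax":0,"ay":0,"az":0.35,"jaw":0.094},{"x":-0.504,"y":-0.41,"z":0,"ax":0,"ay":0,"az":0.35,"jaw":0.094},{"x":-0.504,"y":-0.41,"z":0,"ax":0,"ay":0,"az":0.35,"jaw":0.094},{"x":-0.504,"y":-0.41,"z":0,"ax":0,"ay":0,"az":0.35,"jaw":0.094},{"x":-0.504,"y":-0.41,"z":0,"ax":0,"ay":0,"az":0.35,"jaw":0.094},{"x":-0.504,"y":-0.41,"z":0,"ax":0,"ay":0,"az":0.35,"jaw":0.094},{"x":-0.504,"y":-0.41,"z":0,"ax":0,"ay":0,"az":0.35,"jaw":0.094},{"x":-0.504,"y":-0.41,"z":0,"ax":0,"ay":0,"az":0.35,"jaw":0.094},{"x":-0.504,"y":-0.41,"z":0,"ax":0,"ay":0,"az":0.35,"jaw":0.094},{"x":-0.504,"y":-0.41,"z":0,"ax":0,"ay":0,"az":0.35,"jaw":0.094},{"x":-0.504,"y":-0.41,"z":0,"ax":0,"ay":0,"az":0.35,"jaw":0.094},{"x":-0.504,"y":-0.41,"z":0,"ax":0,"ay":0,"az":0.35,"jaw":0.094},{"x":-0.504,"y":-0.41,"z":0,"ax":0,"ay":0,"az":0.35,"jaw":0.094},{"x":-0.504,"y":-0.41,"z":0,"ax":0,"ay":0,"az":0.35,"jaw":0.094},{"x":-0.504,"y":-0.41,"z":0,"ax":0,"ay":0,"az":0.35,"jaw":0.094},{"x":-0.504,"y":-0.41,"z":0,"ax":0,"ay":0,"az":0.35,"jaw":0.094},{"x":-0.504,"y":-0.41,"z":0,"ax":0,"ay":0,"az":0.35,"jaw":0.094}]' 20; python3 -c "
from h import *
go(.5176,.0366,.080,50)"
```

```text
clock: 2.2
ee_pos: [0.519, 0.0305, 0.2056]
tool_rot: [[-0.767, 0.642, 0.0], [0.642, 0.767, 0.0], [0.0, 0.0, -1.0]]
wrist_force: [-0.0, 0.0, -0.2]
finger_gap: 0.0941
shift [0.0049 0.0038 0.1256] turn [ 0.    -0.     0.001] pos [0.519  0.0305 0.2056] q [-0.2676  0.4503  0.2222  1.8822 -0.1313  0.823   0.8967] gap 0.0941 t 2.2 f [-0.0317  0.0274 -0.2452]
```

```bash
python3 -m inch '[{"x":0.005,"y":0.004,"z":0.03,"ax":0,"ay":0,"az":0,"jaw":0.094},{"x":0.005,"y":0.004,"z":0.07,"ax":0,"ay":0,"az":0,"jaw":0.094},{"x":0.005,"y":0.004,"z":0.11,"ax":0,"ay":0,"az":0,"jaw":0.094},{"x":0.005,"y":0.004,"z":0.1255,"ax":0,"ay":0,"az":0,"jaw":0.094},{"x":0.005,"y":0.004,"z":0.1255,"ax":0,"ay":0,"az":0,"jaw":0.094},{"x":0.005,"y":0.004,"z":0.1255,"ax":0,"ay":0,"az":0,"jaw":0.04},{"x":0.005,"y":0.004,"z":0.1255,"ax":0,"ay":0,"az":0,"jaw":0.04},{"x":0.005,"y":0.004,"z":0.1255,"ax":0,"ay":0,"az":0,"jaw":0.04},{"x":0.005,"y":0.004,"z":0.1255,"ax":0,"ay":0,"az":0,"jaw":0.04},{"x":0.005,"y":0.004,"z":0.1255,"ax":0,"ay":0,"az":0,"jaw":0.04},{"x":0.005,"y":0.004,"z":0.1255,"ax":0,"ay":0,"az":0,"jaw":0.04},{"x":0.005,"y":0.004,"z":0.1255,"ax":0,"ay":0,"az":0,"jaw":0.04}]' 20; python3 -c "
from h import *
go(.546,.319,.080,50)"
```

```text
clock: 3.4
ee_pos: [0.5185, 0.0366, 0.0805]
tool_rot: [[-0.766, 0.642, 0.002], [0.642, 0.766, 0.0], [-0.001, 0.001, -1.0]]
wrist_force: [0.7, 1.2, 4.7]
finger_gap: 0.0521
shift [0.1604 0.234  0.0007] turn [0.001 0.001 0.   ] pos [0.5185 0.0366 0.0805] q [-0.2319  0.6365  0.161   1.9968 -0.1933  0.521   0.9391] gap 0.0521 t 3.4 f [0.7027 1.1961 4.7405]
```

```bash
python3 -m inch '[{"x":0,"y":0,"z":-0.03,"ax":0,"ay":0,"az":0,"jaw":0.04},{"x":0,"y":0,"z":-0.06,"ax":0,"ay":0,"az":0,"jaw":0.04},{"x":0.01,"y":0.015,"z":-0.06,"ax":0,"ay":0,"az":0,"jaw":0.04},{"x":0.03,"y":0.044,"z":-0.06,"ax":0,"ay":0,"az":0,"jaw":0.04},{"x":0.055,"y":0.08,"z":-0.06,"ax":0,"ay":0,"az":0,"jaw":0.04},{"x":0.08,"y":0.117,"z":-0.06,"ax":0,"ay":0,"az":0,"jaw":0.04},{"x":0.105,"y":0.153,"z":-0.06,"ax":0,"ay":0,"az":0,"jaw":0.04},{"x":0.13,"y":0.19,"z":-0.06,"ax":0,"ay":0,"az":0,"jaw":0.04},{"x":0.15,"y":0.219,"z":-0.06,"ax":0,"ay":0,"az":0,"jaw":0.04},{"x":0.16,"y":0.234,"z":-0.06,"ax":0,"ay":0,"az":0,"jaw":0.04},{"x":0.16,"y":0.234,"z":-0.06,"ax":0,"ay":0,"az":0,"jaw":0.04},{"x":0.16,"y":0.234,"z":-0.06,"ax":0,"ay":0,"az":0,"jaw":0.04},{"x":0.16,"y":0.234,"z":-0.06,"ax":0,"ay":0,"az":0,"jaw":0.04}]' 30; python3 - <<'E'
from h import *
go(.546,.319,.0715,50)
im=ctrl.snapshot("top")
crop("top",(120,120,320,270),4,"pics/c2.png",im)
E
```

```text
clock: 4.7
ee_pos: [0.5455, 0.3158, 0.1395]
tool_rot: [[-0.765, 0.644, -0.001], [0.644, 0.765, -0.002], [-0.001, -0.002, -1.0]]
wrist_force: [0.4, -0.0, -3.9]
finger_gap: 0.0514
shift [0.0017 0.003  0.068 ] turn [-0.002  0.001 -0.002] pos [0.5455 0.3158 0.1395] q [-0.7071  0.6849  0.2285  1.6435 -0.1922  0.8375  0.4716] gap 0.0514 t 4.7 f [ 0.3604 -0.0451 -3.9107]
```

View pics/c2.png

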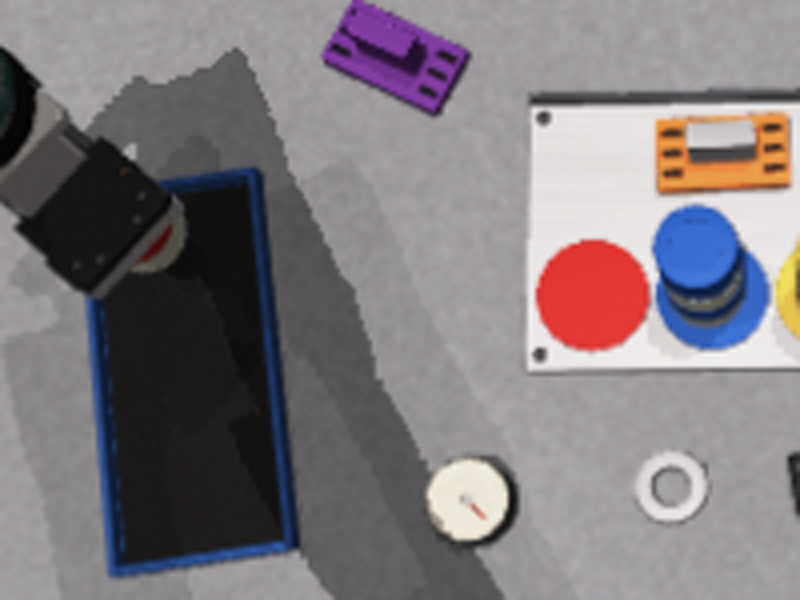

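```bash
python3 - <<'E'
from h import *
c=lambda p:np.array(p)/4.+[120,120]-.375
w=world("top",c([(260,170),(300,547),(110,577)]),.018)
print(w,(w[0]+w[2])/2,w[0]-w[1],"redpad",world("top",c([(593,295.5)]),.015))
d=w[0]-w[1];print(np.degrees(np.arctan2(d[1],d[0])),np.linalg.norm(d),np.linalg.norm(w[1]-w[2]))
E
```

```text
[[0.6024 0.2641]
 [0.3487 0.2242]
 [0.3296 0.3467]] [0.466  0.3054] [0.2537 0.0398] redpad [[0.5157 0.0373]]
8.918141741122236 0.25683253088864283 0.12389835014065138
```

```bash
python3 -m inch '[{"x":0.001,"y":0.002,"z":0.03,"ax":0,"ay":0,"az":0,"jaw":0.04},{"x":0.001,"y":0.002,"z":0.055,"ax":0,"ay":0,"az":0,"jaw":0.04},{"x":0.001,"y":0.002,"z":0.065,"ax":0,"ay":0,"az":0,"jaw":0.04},{"x":0.001,"y":0.002,"z":0.068,"ax":0,"ay":0,"az":0,"jaw":0.04},{"x":0.001,"y":0.002,"z":0.068,"ax":0,"ay":0,"az":0,"jaw":0.04},{"x":0.001,"y":0.002,"z":0.068,"ax":0,"ay":0,"az":0,"jaw":0.04},{"x":0.001,"y":0.002,"z":0.068,"ax":0,"ay":0,"az":0,"jaw":0.094},{"x":0.001,"y":0.002,"z":0.068,"ax":0,"ay":0,"az":0,"jaw":0.094},{"x":0.001,"y":0.002,"z":0.068,"ax":0,"ay":0,"az":0,"jaw":0.094},{"x":0.001,"y":0.002,"z":0.068,"ax":0,"ay":0,"az":0,"jaw":0.094},{"x":0.001,"y":0.002,"z":0.068,"ax":0,"ay":0,"az":0,"jaw":0.094},{"x":0.001,"y":0.002,"z":0.05,"ax":0,"ay":0,"az":0,"jaw":0.094},{"x":0.001,"y":0.002,"z":0.01,"ax":0,"ay":0,"az":0,"jaw":0.094},{"x":0.001,"y":0.002,"z":-0.03,"ax":0,"ay":0,"az":0,"jaw":0.094},{"x":0.001,"y":0.002,"z":-0.06,"ax":0,"ay":0,"az":0,"jaw":0.094},{"x":0.001,"y":0.002,"z":-0.06,"ax":0,"ay":0,"az":0,"jaw":0.094},{"x":0.001,"y":0.002,"z":-0.06,"ax":0,"ay":0,"az":0,"jaw":0.094}]' 20; python3 -c "
from h import *
go(.5183,-.0385,.2,50)"
```

```text
clock: 6.45
ee_pos: [0.5462, 0.3207, 0.2004]
tool_rot: [[-0.766, 0.642, 0.001], [0.642, 0.766, 0.001], [-0.0, 0.001, -1.0]]
wrist_force: [0.9, 0.4, 0.2]
finger_gap: 0.094
shift [-0.2094 -0.2932  0.0001] turn [0.001 0.    0.   ] pos [0.5462 0.3207 0.2004] q [-0.7233  0.6195  0.2473  1.5785 -0.1742  0.9642  0.4524] gap 0.094 t 6.45 f [0.8663 0.3702 0.1889]
```

```bash
python3 -m inch '[{"x":-0.209,"y":-0.293,"z":0,"ax":0,"ay":0,"az":0,"jaw":0.094},{"x":-0.209,"y":-0.293,"z":0,"ax":0,"ay":0,"az":0,"jaw":0.094},{"x":-0.209,"y":-0.293,"z":0,"ax":0,"ay":0,"az":0,"jaw":0.094},{"x":-0.209,"y":-0.293,"z":0,"ax":0,"ay":0,"az":0,"jaw":0.094},{"x":-0.209,"y":-0.293,"z":0,"ax":0,"ay":0,"az":0,"jaw":0.094},{"x":-0.209,"y":-0.293,"z":0,"ax":0,"ay":0,"az":0,"jaw":0.094},{"x":-0.209,"y":-0.293,"z":0,"ax":0,"ay":0,"az":0,"jaw":0.094},{"x":-0.209,"y":-0.293,"z":0,"ax":0,"ay":0,"az":0,"jaw":0.094},{"x":-0.209,"y":-0.293,"z":0,"ax":0,"ay":0,"az":0,"jaw":0.094},{"x":-0.209,"y":-0.293,"z":0,"ax":0,"ay":0,"az":0,"jaw":0.094},{"x":-0.209,"y":-0.293,"z":0.0,"ax":0,"ay":0,"az":0,"jaw":0.094},{"x":-0.209,"y":-0.293,"z":0.03,"ax":0,"ay":0,"az":0,"jaw":0.094},{"x":-0.209,"y":-0.293,"z":0.07,"ax":0,"ay":0,"az":0,"jaw":0.094},{"x":-0.209,"y":-0.293,"z":0.11,"ax":0,"ay":0,"az":0,"jaw":0.094},{"x":-0.209,"y":-0.293,"z":0.12,"ax":0,"ay":0,"az":0,"jaw":0.094},{"x":-0.209,"y":-0.293,"z":0.12,"ax":0,"ay":0,"az":0,"jaw":0.04},{"x":-0.209,"y":-0.293,"z":0.12,"ax":0,"ay":0,"az":0,"jaw":0.04},{"x":-0.209,"y":-0.293,"z":0.12,"ax":0,"ay":0,"az":0,"jaw":0.04},{"x":-0.209,"y":-0.293,"z":0.12,"ax":0,"ay":0,"az":0,"jaw":0.04},{"x":-0.209,"y":-0.293,"z":0.12,"ax":0,"ay":0,"az":0,"jaw":0.04}]' 20; python3 -c "
from h import *
go(.466,.306,.0705,50)"
```

```text
clock: 8.45
ee_pos: [0.5187, -0.0382, 0.081]
tool_rot: [[-0.766, 0.643, 0.002], [0.643, 0.766, 0.0], [-0.001, 0.001, -1.0]]
wrist_force: [-0.2, 0.2, 0.1]
finger_gap: 0.0571
shift [0.2616 0.2299 0.0104] turn [0.001 0.001 0.   ] pos [ 0.5187 -0.0382  0.081 ] q [-0.1071  0.6381  0.1899  1.9968 -0.2267  0.5246  1.1159] gap 0.0571 t 8.45 f [-0.1713  0.1776  0.1137]
```

```bash
python3 -m inch '[{"x":0,"y":0,"z":0,"ax":0,"ay":0,"az":0,"jaw":0.04},{"x":0,"y":0,"z":0,"ax":0,"ay":0,"az":0,"jaw":0.04},{"x":0,"y":0,"z":0,"ax":0,"ay":0,"az":0,"jaw":0.04},{"x":0,"y":0,"z":-0.03,"ax":0,"ay":0,"az":0,"jaw":0.04},{"x":0,"y":0,"z":-0.06,"ax":0,"ay":0,"az":0,"jaw":0.04},{"x":0.02,"y":0.018,"z":-0.06,"ax":0,"ay":0,"az":0,"jaw":0.04},{"x":0.05,"y":0.044,"z":-0.06,"ax":0,"ay":0,"az":0,"jaw":0.04},{"x":0.083,"y":0.073,"z":-0.06,"ax":0,"ay":0,"az":0,"jaw":0.04},{"x":0.116,"y":0.102,"z":-0.06,"ax":0,"ay":0,"az":0,"jaw":0.04},{"x":0.149,"y":0.131,"z":-0.06,"ax":0,"ay":0,"az":0,"jaw":0.04},{"x":0.182,"y":0.16,"z":-0.06,"ax":0,"ay":0,"az":0,"jaw":0.04},{"x":0.215,"y":0.189,"z":-0.06,"ax":0,"ay":0,"az":0,"jaw":0.04},{"x":0.24,"y":0.211,"z":-0.06,"ax":0,"ay":0,"az":0,"jaw":0.04},{"x":0.256,"y":0.225,"z":-0.06,"ax":0,"ay":0,"az":0,"jaw":0.04},{"x":0.2616,"y":0.23,"z":-0.06,"ax":0,"ay":0,"az":0,"jaw":0.04},{"x":0.2616,"y":0.23,"z":-0.06,"ax":0,"ay":0,"az":0,"jaw":0.04},{"x":0.2616,"y":0.23,"z":-0.06,"ax":0,"ay":0,"az":0,"jaw":0.04}]' 30; python3 -c "
from h import *
go(.466,.306,.0715,50)"
```

```text
clock: 10.15
ee_pos: [0.4656, 0.304, 0.1397]
tool_rot: [[-0.765, 0.644, -0.0], [0.644, 0.765, -0.002], [-0.001, -0.002, -1.0]]
wrist_force: [0.1, -0.6, -2.7]
finger_gap: 0.0517
shift [0.001  0.0019 0.0682] turn [-0.002  0.001 -0.002] pos [0.4656 0.304  0.1397] q [-0.8091  0.5942  0.2744  1.8549 -0.2292  0.7244  0.4643] gap 0.0517 t 10.15 f [ 0.1016 -0.5936 -2.7161]
```

```bash
python3 -m inch '[{"x":0,"y":0,"z":0.03,"ax":0,"ay":0,"az":0,"jaw":0.04},{"x":0,"y":0,"z":0.055,"ax":0,"ay":0,"az":0,"jaw":0.04},{"x":0,"y":0,"z":0.065,"ax":0,"ay":0,"az":0,"jaw":0.04},{"x":0,"y":0,"z":0.068,"ax":0,"ay":0,"az":0,"jaw":0.04},{"x":0,"y":0,"z":0.068,"ax":0,"ay":0,"az":0,"jaw":0.04},{"x":0,"y":0,"z":0.068,"ax":0,"ay":0,"az":0,"jaw":0.04},{"x":0,"y":0,"z":0.068,"ax":0,"ay":0,"az":0,"jaw":0.094},{"x":0,"y":0,"z":0.068,"ax":0,"ay":0,"az":0,"jaw":0.094},{"x":0,"y":0,"z":0.068,"ax":0,"ay":0,"az":0,"jaw":0.094},{"x":0,"y":0,"z":0.068,"ax":0,"ay":0,"az":0,"jaw":0.094},{"x":0,"y":0,"z":0.068,"ax":0,"ay":0,"az":0,"jaw":0.094},{"x":0,"y":0,"z":0.05,"ax":0,"ay":0,"az":0,"jaw":0.094},{"x":0,"y":0,"z":0.01,"ax":0,"ay":0,"az":0,"jaw":0.094},{"x":0,"y":0,"z":-0.03,"ax":0,"ay":0,"az":0,"jaw":0.094},{"x":0,"y":0,"z":-0.06,"ax":0,"ay":0,"az":0,"jaw":0.094},{"x":0,"y":0,"z":-0.06,"ax":0,"ay":0,"az":0,"jaw":0.094},{"x":0,"y":0,"z":-0.06,"ax":0,"ay":0,"az":0,"jaw":0.094}]' 20; python3 -c "
from h import *
go(.5138,-.125,.2,50)"
```

```text
clock: 11.85
ee_pos: [0.4652, 0.3063, 0.2002]
tool_rot: [[-0.766, 0.642, 0.001], [0.642, 0.766, 0.001], [0.0, 0.001, -1.0]]
wrist_force: [-0.9, -0.4, -0.2]
finger_gap: 0.0935
shift [-0.3142 -0.2993 -0.0001] turn [ 0.001 -0.     0.001] pos [0.4652 0.3063 0.2002] q [-0.8359  0.5162  0.3069  1.7939 -0.1984  0.8607  0.4365] gap 0.0935 t 11.85 f [-0.902  -0.4423 -0.2401]
```

```bash
python3 -m inch '[{"x":-0.314,"y":-0.299,"z":0,"ax":0,"ay":0,"az":0,"jaw":0.094},{"x":-0.314,"y":-0.299,"z":0,"ax":0,"ay":0,"az":0,"jaw":0.094},{"x":-0.314,"y":-0.299,"z":0,"ax":0,"ay":0,"az":0,"jaw":0.094},{"x":-0.314,"y":-0.299,"z":0,"ax":0,"ay":0,"az":0,"jaw":0.094},{"x":-0.314,"y":-0.299,"z":0,"ax":0,"ay":0,"az":0,"jaw":0.094},{"x":-0.314,"y":-0.299,"z":0,"ax":0,"ay":0,"az":0,"jaw":0.094},{"x":-0.314,"y":-0.299,"z":0,"ax":0,"ay":0,"az":0,"jaw":0.094},{"x":-0.314,"y":-0.299,"z":0,"ax":0,"ay":0,"az":0,"jaw":0.094},{"x":-0.314,"y":-0.299,"z":0,"ax":0,"ay":0,"az":0,"jaw":0.094},{"x":-0.314,"y":-0.299,"z":0,"ax":0,"ay":0,"az":0,"jaw":0.094},{"x":-0.314,"y":-0.299,"z":0,"ax":0,"ay":0,"az":0,"jaw":0.094},{"x":-0.314,"y":-0.299,"z":0,"ax":0,"ay":0,"az":0,"jaw":0.094},{"x":-0.314,"y":-0.299,"z":0,"ax":0,"ay":0,"az":0,"jaw":0.094},{"x":-0.314,"y":-0.299,"z":0,"ax":0,"ay":0,"az":0,"jaw":0.094}]' 20; python3 -c "
from h import *
go(.5138,-.125,.0805,50)"
```

```text
clock: 13.25
ee_pos: [0.5138, -0.1233, 0.1998]
tool_rot: [[-0.768, 0.641, -0.0], [0.641, 0.768, 0.001], [0.001, 0.0, -1.0]]
wrist_force: [-0.2, -0.2, 0.4]
finger_gap: 0.094
shift [-0.0012 -0.0013  0.1193] turn [ 0.    -0.001  0.003] pos [ 0.5138 -0.1233  0.1998] q [-0.0377  0.4791  0.3219  1.8685 -0.2003  0.826   1.2623] gap 0.094 t 13.25 f [-0.2421 -0.217   0.3774]
```

```bash
python3 -m inch '[{"x":0,"y":0,"z":0.03,"ax":0,"ay":0,"az":0,"jaw":0.094},{"x":0,"y":0,"z":0.07,"ax":0,"ay":0,"az":0,"jaw":0.094},{"x":0,"y":0,"z":0.11,"ax":0,"ay":0,"az":0,"jaw":0.094},{"x":0,"y":0,"z":0.12,"ax":0,"ay":0,"az":0,"jaw":0.094},{"x":0,"y":0,"z":0.12,"ax":0,"ay":0,"az":0,"jaw":0.094},{"x":0,"y":0,"z":0.12,"ax":0,"ay":0,"az":0,"jaw":0.04},{"x":0,"y":0,"z":0.12,"ax":0,"ay":0,"az":0,"jaw":0.04},{"x":0,"y":0,"z":0.12,"ax":0,"ay":0,"az":0,"jaw":0.04},{"x":0,"y":0,"z":0.12,"ax":0,"ay":0,"az":0,"jaw":0.04},{"x":0,"y":0,"z":0.12,"ax":0,"ay":0,"az":0,"jaw":0.04},{"x":0,"y":0,"z":0.12,"ax":0,"ay":0,"az":0,"jaw":0.04},{"x":0,"y":0,"z":0.12,"ax":0,"ay":0,"az":0,"jaw":0.04},{"x":0,"y":0,"z":0.12,"ax":0,"ay":0,"az":0,"jaw":0.04}]' 20; python3 -c "
from h import *
go(.387,.294,.0705,50)"
```

```text
clock: 14.55
ee_pos: [0.5144, -0.1246, 0.0804]
tool_rot: [[-0.766, 0.642, 0.001], [0.642, 0.766, 0.0], [-0.001, 0.001, -1.0]]
wrist_force: [0.6, 2.2, 4.6]
finger_gap: 0.0519
shift [0.3666 0.2389 0.0099] turn [0.001 0.001 0.   ] pos [ 0.5144 -0.1246  0.0804] q [ 0.0252  0.6536  0.2416  1.9727 -0.2847  0.5465  1.3363] gap 0.0519 t 14.55 f [0.5858 2.1552 4.6381]
```

```bash
python3 -m inch '[{"x":0,"y":0,"z":-0.03,"ax":0,"ay":0,"az":0,"jaw":0.04},{"x":0,"y":0,"z":-0.065,"ax":0,"ay":0,"az":0,"jaw":0.04},{"x":0.02,"y":0.013,"z":-0.065,"ax":0,"ay":0,"az":0,"jaw":0.04},{"x":0.05,"y":0.033,"z":-0.065,"ax":0,"ay":0,"az":0,"jaw":0.04},{"x":0.087,"y":0.057,"z":-0.065,"ax":0,"ay":0,"az":0,"jaw":0.04},{"x":0.124,"y":0.081,"z":-0.065,"ax":0,"ay":0,"az":0,"jaw":0.04},{"x":0.161,"y":0.105,"z":-0.065,"ax":0,"ay":0,"az":0,"jaw":0.04},{"x":0.198,"y":0.129,"z":-0.065,"ax":0,"ay":0,"az":0,"jaw":0.04},{"x":0.235,"y":0.153,"z":-0.065,"ax":0,"ay":0,"az":0,"jaw":0.04},{"x":0.272,"y":0.177,"z":-0.065,"ax":0,"ay":0,"az":0,"jaw":0.04},{"x":0.309,"y":0.201,"z":-0.065,"ax":0,"ay":0,"az":0,"jaw":0.04},{"x":0.34,"y":0.222,"z":-0.065,"ax":0,"ay":0,"az":0,"jaw":0.04},{"x":0.36,"y":0.235,"z":-0.065,"ax":0,"ay":0,"az":0,"jaw":0.04},{"x":0.3665,"y":0.239,"z":-0.065,"ax":0,"ay":0,"az":0,"jaw":0.04},{"x":0.3665,"y":0.239,"z":-0.065,"ax":0,"ay":0,"az":0,"jaw":0.04},{"x":0.3665,"y":0.239,"z":-0.065,"ax":0,"ay":0,"az":0,"jaw":0.04},{"x":0.3665,"y":0.239,"z":-0.065,"ax":0,"ay":0,"az":0,"jaw":0.04}]' 30; python3 -c "
from h import *
go(.387,.294,.0710,50)"
```

```text
clock: 16.25
ee_pos: [0.3872, 0.2918, 0.1449]
tool_rot: [[-0.764, 0.645, -0.0], [0.645, 0.764, -0.001], [-0.001, -0.001, -1.0]]
wrist_force: [-0.5, -0.4, -3.5]
finger_gap: 0.0518
shift [0.0016 0.0016 0.0739] turn [-0.001  0.001 -0.003] pos [0.3872 0.2918 0.1449] q [-0.9478  0.5087  0.3499  2.0385 -0.2818  0.6404  0.4589] gap 0.0518 t 16.25 f [-0.5365 -0.3785 -3.474 ]
```

```bash
python3 -m inch '[{"x":0,"y":0,"z":0.03,"ax":0,"ay":0,"az":0,"jaw":0.04},{"x":0,"y":0,"z":0.06,"ax":0,"ay":0,"az":0,"jaw":0.04},{"x":0,"y":0,"z":0.07,"ax":0,"ay":0,"az":0,"jaw":0.04},{"x":0,"y":0,"z":0.0735,"ax":0,"ay":0,"az":0,"jaw":0.04},{"x":0,"y":0,"z":0.0735,"ax":0,"ay":0,"az":0,"jaw":0.04},{"x":0,"y":0,"z":0.0735,"ax":0,"ay":0,"az":0,"jaw":0.04},{"x":0,"y":0,"z":0.0735,"ax":0,"ay":0,"az":0,"jaw":0.094},{"x":0,"y":0,"z":0.0735,"ax":0,"ay":0,"az":0,"jaw":0.094},{"x":0,"y":0,"z":0.0735,"ax":0,"ay":0,"az":0,"jaw":0.094},{"x":0,"y":0,"z":0.0735,"ax":0,"ay":0,"az":0,"jaw":0.094},{"x":0,"y":0,"z":0.0735,"ax":0,"ay":0,"az":0,"jaw":0.094},{"x":0,"y":0,"z":0.05,"ax":0,"ay":0,"az":0,"jaw":0.094},{"x":0,"y":0,"z":0.01,"ax":0,"ay":0,"az":0,"jaw":0.094},{"x":0,"y":0,"z":-0.03,"ax":0,"ay":0,"az":0,"jaw":0.094},{"x":0,"y":0,"z":-0.06,"ax":0,"ay":0,"az":0,"jaw":0.094},{"x":0,"y":0,"z":-0.06,"ax":0,"ay":0,"az":0,"jaw":0.094},{"x":0,"y":0,"z":-0.06,"ax":0,"ay":0,"az":0,"jaw":0.094}]' 20; python3 -c "
from h import *
go(.6108,-.0489,.16,2.3)"
```

```text
clock: 17.95
ee_pos: [0.3864, 0.2941, 0.2052]
tool_rot: [[-0.766, 0.642, 0.0], [0.642, 0.766, 0.001], [0.0, 0.001, -1.0]]
wrist_force: [-0.7, -0.4, -0.0]
finger_gap: 0.0942
shift [-0.3923 -0.1188  0.045 ] turn [ 0.001 -0.001  0.833] pos [0.3864 0.2941 0.2052] q [-0.9992  0.4205  0.4072  1.9728 -0.2299  0.7916  0.4121] gap 0.0942 t 17.95 f [-0.6968 -0.4268 -0.0473]
```

```bash
python3 -m inch '[{"x":-0.392,"y":-0.119,"z":0,"ax":0,"ay":0,"az":0.833,"jaw":0.094},{"x":-0.392,"y":-0.119,"z":0,"ax":0,"ay":0,"az":0.833,"jaw":0.094},{"x":-0.392,"y":-0.119,"z":0,"ax":0,"ay":0,"az":0.833,"jaw":0.094},{"x":-0.392,"y":-0.119,"z":0,"ax":0,"ay":0,"az":0.833,"jaw":0.094},{"x":-0.392,"y":-0.119,"z":0,"ax":0,"ay":0,"az":0.833,"jaw":0.094},{"x":-0.392,"y":-0.119,"z":0,"ax":0,"ay":0,"az":0.833,"jaw":0.094},{"x":-0.392,"y":-0.119,"z":0,"ax":0,"ay":0,"az":0.833,"jaw":0.094},{"x":-0.392,"y":-0.119,"z":0,"ax":0,"ay":0,"az":0.833,"jaw":0.094},{"x":-0.392,"y":-0.119,"z":0,"ax":0,"ay":0,"az":0.833,"jaw":0.094},{"x":-0.392,"y":-0.119,"z":0,"ax":0,"ay":0,"az":0.833,"jaw":0.094},{"x":-0.392,"y":-0.119,"z":0.04,"ax":0,"ay":0,"az":0.833,"jaw":0.07},{"x":-0.392,"y":-0.119,"z":0.045,"ax":0,"ay":0,"az":0.833,"jaw":0.07},{"x":-0.392,"y":-0.119,"z":0.045,"ax":0,"ay":0,"az":0.833,"jaw":0.06},{"x":-0.392,"y":-0.119,"z":0.045,"ax":0,"ay":0,"az":0.833,"jaw":0.06},{"x":-0.392,"y":-0.119,"z":0.045,"ax":0,"ay":0,"az":0.833,"jaw":0.06}]' 20; python3 - <<'E'
from h import *
go(.6108,-.0489,.034,2.3)
cv2.imwrite("pics/s2.png",np.vstack([ctrl.snapshot("top")[100:300,100:450],ctrl.snapshot("side")[80:280,150:500]])[...,::-1].repeat(1,0))
im=cv2.imread("pics/s2.png");cv2.imwrite("pics/s2.png",cv2.resize(im,None,fx=1.5,fy=1.5,interpolation=cv2.INTER_CUBIC))
E
```

```text
clock: 19.45
ee_pos: [0.6111, -0.0487, 0.1613]
tool_rot: [[-0.041, 0.999, 0.002], [0.999, 0.041, 0.0], [0.0, 0.002, -1.0]]
wrist_force: [1.1, 0.7, -0.2]
finger_gap: 0.0605
shift [-0.0002 -0.0006  0.1273] turn [ 0.002 -0.     0.001] pos [ 0.6111 -0.0487  0.1613] q [-0.3077  0.6889  0.5733  1.6849 -0.4554  0.9023  0.4896] gap 0.0605 t 19.45 f [ 1.1301  0.6692 -0.1622]
```

View pics/s2.png

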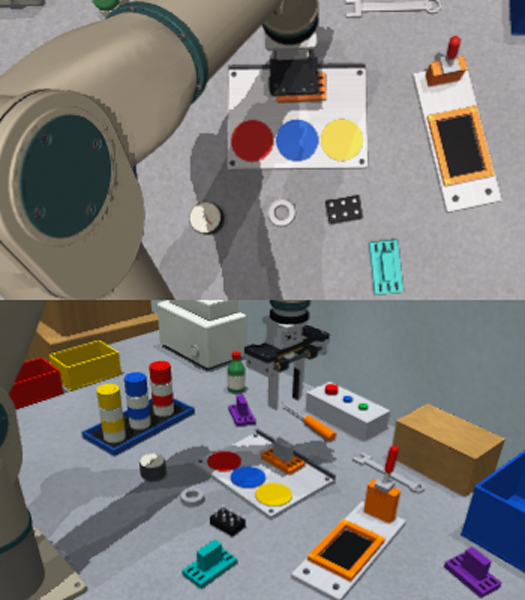

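All three stand upright in the tray (side view), the gripper is over the insert, and the pocket is clear.

```bash
python3 -m inch '[{"x":0,"y":0,"z":0.04,"ax":0,"ay":0,"az":0,"jaw":0.06},{"x":0,"y":0,"z":0.08,"ax":0,"ay":0,"az":0,"jaw":0.06},{"x":0,"y":0,"z":0.11,"ax":0,"ay":0,"az":0,"jaw":0.06},{"x":0,"y":0,"z":0.1265,"ax":0,"ay":0,"az":0,"jaw":0.06},{"x":0,"y":0,"z":0.1265,"ax":0,"ay":0,"az":0,"jaw":0.06},{"x":0,"y":0,"z":0.1265,"ax":0,"ay":0,"az":0,"jaw":0.01},{"x":0,"y":0,"z":0.1265,"ax":0,"ay":0,"az":0,"jaw":0.01},{"x":0,"y":0,"z":0.1265,"ax":0,"ay":0,"az":0,"jaw":0.01},{"x":0,"y":0,"z":0.1265,"ax":0,"ay":0,"az":0,"jaw":0.01},{"x":0,"y":0,"z":0.1265,"ax":0,"ay":0,"az":0,"jaw":0.01},{"x":0,"y":0,"z":0.1265,"ax":0,"ay":0,"az":0,"jaw":0.01},{"x":0,"y":0,"z":0.1265,"ax":0,"ay":0,"az":0,"jaw":0.01},{"x":0,"y":0,"z":0.1265,"ax":0,"ay":0,"az":0,"jaw":0.01},{"x":0,"y":0,"z":0.1265,"ax":0,"ay":0,"az":0,"jaw":0.01}]' 30; python3 -c "
from h import *
go(.506,-.3325,.12,101.9);go(.506,-.3325,.12,11.9)"
```

```text
clock: 20.95
ee_pos: [0.6118, -0.0493, 0.0341]
tool_rot: [[-0.04, 0.999, 0.003], [0.999, 0.04, -0.0], [-0.0, 0.003, -1.0]]
wrist_force: [3.9, 1.2, 3.6]
finger_gap: 0.018
shift [-0.2787 -0.1168 -0.0861] turn [ 0.002 -0.002  1.403] pos [ 0.6118 -0.0493  0.0341] q [-0.2382  0.8493  0.4576  1.7639 -0.5706  0.6612  0.5843] gap 0.018 t 20.95 f [3.892  1.1759 3.6035]
shift [-0.2787 -0.1168 -0.0861] turn [ 0.003  0.001 -0.168] pos [ 0.6118 -0.0493  0.0341] q [-0.2382  0.8493  0.4576  1.7639 -0.5706  0.6612  0.5843] gap 0.018 t 20.95 f [3.892  1.1759 3.6035]
```

```bash
python3 -m inch '[{"x":0,"y":0,"z":-0.03,"ax":0,"ay":0,"az":0,"jaw":0.01},{"x":0,"y":0,"z":-0.065,"ax":0,"ay":0,"az":0,"jaw":0.01},{"x":-0.02,"y":-0.009,"z":-0.086,"ax":0,"ay":0,"az":0.1,"jaw":0.01},{"x":-0.05,"y":-0.021,"z":-0.086,"ax":0,"ay":0,"az":0.22,"jaw":0.01},{"x":-0.08,"y":-0.033,"z":-0.086,"ax":0,"ay":0,"az":0.35,"jaw":0.01},{"x":-0.11,"y":-0.046,"z":-0.086,"ax":0,"ay":0,"az":0.48,"jaw":0.01},{"x":-0.14,"y":-0.059,"z":-0.086,"ax":0,"ay":0,"az":0.61,"jaw":0.01},{"x":-0.17,"y":-0.071,"z":-0.086,"ax":0,"ay":0,"az":0.74,"jaw":0.01},{"x":-0.2,"y":-0.084,"z":-0.086,"ax":0,"ay":0,"az":0.87,"jaw":0.01},{"x":-0.23,"y":-0.096,"z":-0.086,"ax":0,"ay":0,"az":1.0,"jaw":0.01},{"x":-0.255,"y":-0.107,"z":-0.086,"ax":0,"ay":0,"az":1.13,"jaw":0.01},{"x":-0.27,"y":-0.113,"z":-0.086,"ax":0,"ay":0,"az":1.26,"jaw":0.01},{"x":-0.2787,"y":-0.1168,"z":-0.086,"ax":0,"ay":0,"az":1.36,"jaw":0.01},{"x":-0.2787,"y":-0.1168,"z":-0.086,"ax":0,"ay":0,"az":1.403,"jaw":0.01},{"x":-0.2787,"y":-0.1168,"z":-0.086,"ax":0,"ay":0,"az":1.403,"jaw":0.01},{"x":-0.2787,"y":-0.1168,"z":-0.086,"ax":0,"ay":0,"az":1.403,"jaw":0.01},{"x":-0.2787,"y":-0.1168,"z":-0.086,"ax":0,"ay":0,"az":1.403,"jaw":0.01},{"x":-0.2787,"y":-0.1168,"z":-0.086,"ax":0,"ay":0,"az":1.403,"jaw":0.01}]' 40; python3 - <<'E'
from h import *
go(.506,-.3325,.06,101.9)
a=cv2.resize(ctrl.snapshot("top")[130:260,350:470],None,fx=3.3,fy=3.3,interpolation=cv2.INTER_CUBIC)
b=cv2.resize(ctrl.snapshot("side")[160:290,330:450],None,fx=3.3,fy=3.3,interpolation=cv2.INTER_CUBIC)
cv2.imwrite("pics/f1.png",np.hstack([a,b])[...,::-1])
E
```

```text
clock: 22.75
ee_pos: [0.5048, -0.3318, 0.1192]
tool_rot: [[0.978, 0.207, -0.0], [0.207, -0.978, 0.001], [-0.0, -0.001, -1.0]]
wrist_force: [-0.1, 0.7, -5.3]
finger_gap: 0.0181
shift [0.0011 0.001  0.0592] turn [-0.001  0.     0.001] pos [ 0.5048 -0.3318  0.1192] q [ 0.0424  0.8378  0.8733  1.7476 -0.7808  0.9436 -0.1185] gap 0.0181 t 22.75 f [-0.1329  0.6622 -5.3274]
```

View pics/f1.png

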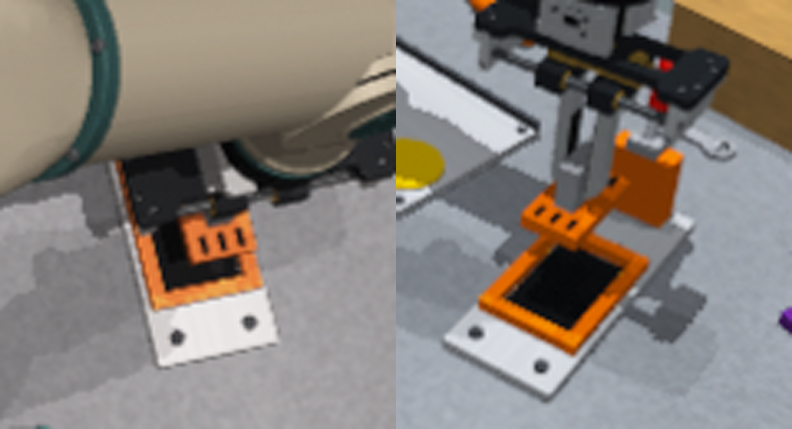

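```bash
python3 - <<'E'
from h import *
for z in(.097,.111):print(z,world("top",np.array([(257,257),(194,262)])/3.3+[350,130]-.35,z))
c,s=np.cos(np.radians(11.9)),np.sin(np.radians(11.9))
for z in(.097,.111):
  X=[[.5048-c*.045-j*s*.025*-1,-.3318-s*.045+j*c*.025*-1,z] for j in(1,-1)];print((pix("top",X)-[350,130])*3.3,(pix("side",X)-[330,160])*3.3)
E
```

```text
0.097 [[ 0.4621 -0.3683]
 [ 0.4584 -0.3207]]
0.111 [[ 0.4597 -0.3647]
 [ 0.456  -0.3178]]
[[251.999  250.8275]
 [187.5692 264.5636]] [[176.6966 250.5114]
 [120.7057 224.5312]]
[[256.5168 247.5213]
 [191.2706 261.4262]] [[178.7592 236.6715]
 [122.2543 210.7936]]
```

```bash
python3 -m inch '[{"x":0.001,"y":0.001,"z":0.03,"ax":0,"ay":0,"az":0,"jaw":0.01},{"x":0.001,"y":0.001,"z":0.055,"ax":0,"ay":0,"az":0,"jaw":0.01},{"x":0.001,"y":0.001,"z":0.067,"ax":0,"ay":0,"az":0,"jaw":0.01},{"x":0.001,"y":0.001,"z":0.075,"ax":0,"ay":0,"az":0,"jaw":0.01},{"x":0.001,"y":0.001,"z":0.081,"ax":0,"ay":0,"az":0,"jaw":0.01},{"x":0.001,"y":0.001,"z":0.084,"ax":0,"ay":0,"az":0,"jaw":0.01},{"x":0.001,"y":0.001,"z":0.084,"ax":0,"ay":0,"az":0,"jaw":0.01},{"x":0.001,"y":0.001,"z":0.084,"ax":0,"ay":0,"az":0,"jaw":0.01},{"x":0.001,"y":0.001,"z":0.084,"ax":0,"ay":0,"az":0,"jaw":0.01}]' 40; python3 - <<'E'
from h import *
go(.506,-.3325,.034,101.9)
b=cv2.resize(ctrl.snapshot("side")[180:290,330:440],None,fx=5,fy=5,interpolation=cv2.INTER_CUBIC)
cv2.imwrite("pics/f2.png",b[...,::-1])
E
```

```text
clock: 23.75
ee_pos: [0.5064, -0.3334, 0.0361]
tool_rot: [[0.978, 0.206, 0.001], [0.206, -0.978, -0.001], [0.001, 0.001, -1.0]]
wrist_force: [0.6, 0.3, -3.2]
finger_gap: 0.0178
shift [-0.0002 -0.001   0.0021] turn [ 0.001 -0.001  0.   ] pos [ 0.5064 -0.3334  0.0361] q [ 0.0948  0.9382  0.7731  1.7881 -0.8945  0.807  -0.0342] gap 0.0178 t 23.75 f [ 0.5642  0.33   -3.1869]
```

View pics/f2.png

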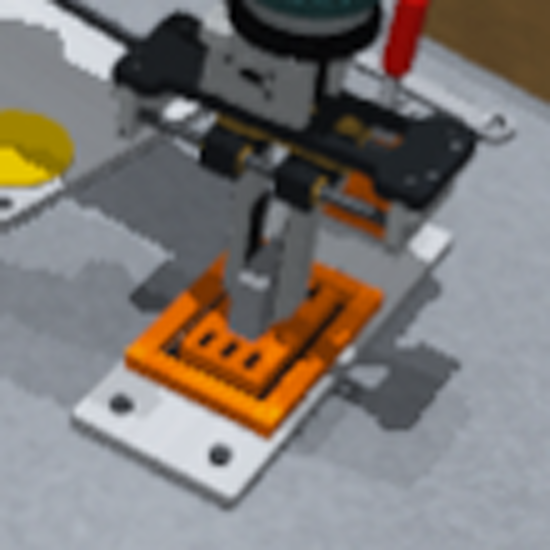

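The insert is inside the frame with clearance all round and 2 mm above the floor. I'll lower it, release and lift.

```bash
python3 -m inch '[{"x":0,"y":0,"z":0.0015,"ax":0,"ay":0,"az":0,"jaw":0.01},{"x":0,"y":0,"z":0.0015,"ax":0,"ay":0,"az":0,"jaw":0.01},{"x":0,"y":0,"z":0.0015,"ax":0,"ay":0,"az":0,"jaw":0.05},{"x":0,"y":0,"z":0.0015,"ax":0,"ay":0,"az":0,"jaw":0.05},{"x":0,"y":0,"z":0.0015,"ax":0,"ay":0,"az":0,"jaw":0.05},{"x":0,"y":0,"z":0.0015,"ax":0,"ay":0,"az":0,"jaw":0.05},{"x":0,"y":0,"z":0.0015,"ax":0,"ay":0,"az":0,"jaw":0.05},{"x":0,"y":0,"z":-0.03,"ax":0,"ay":0,"az":0,"jaw":0.05},{"x":0,"y":0,"z":-0.07,"ax":0,"ay":0,"az":0,"jaw":0.05},{"x":0,"y":0,"z":-0.11,"ax":0,"ay":0,"az":0,"jaw":0.05},{"x":0,"y":0,"z":-0.15,"ax":0,"ay":0,"az":0,"jaw":0.05},{"x":0,"y":0,"z":-0.17,"ax":0,"ay":0,"az":0,"jaw":0.08},{"x":0,"y":0,"z":-0.17,"ax":0,"ay":0,"az":0,"jaw":0.094},{"x":0,"y":0,"z":-0.17,"ax":0,"ay":0,"az":0,"jaw":0.094}]' 20; python3 - <<'E'
from h import *
go(.387,.294,.205,50)
b=cv2.resize(ctrl.snapshot("side")[120:280,170:440],None,fx=2.9,fy=2.9,interpolation=cv2.INTER_CUBIC)
cv2.imwrite("pics/f3.png",b[...,::-1])
E
```

```text
clock: 25.2
ee_pos: [0.506, -0.3327, 0.2051]
tool_rot: [[0.978, 0.207, 0.0], [0.207, -0.978, 0.001], [0.0, -0.001, -1.0]]
wrist_force: [-0.3, 0.4, 0.1]
finger_gap: 0.0706
shift [ 0.013  -0.6377  0.0005] turn [-0.001  0.     0.906] pos [ 0.506  -0.3327  0.2051] q [ 0.0009  0.7476  0.9594  1.6633 -0.6765  1.0975 -0.2029] gap 0.0706 t 25.2 f [-0.3328  0.4361  0.0719]
```

View pics/f3.png

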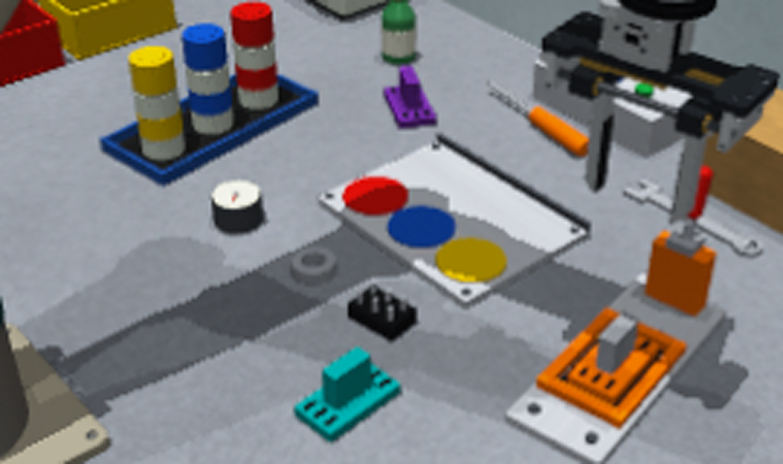

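Insert seated. All three canisters are still upright in the tray and the gauge hasn't moved. Now I'll bring the canisters back, yellow first.

```bash
python3 -m inch '[{"x":0.013,"y":-0.638,"z":0,"ax":0,"ay":0,"az":-2.236,"jaw":0.094},{"x":0.013,"y":-0.638,"z":0,"ax":0,"ay":0,"az":-2.236,"jaw":0.094},{"x":0.013,"y":-0.638,"z":0,"ax":0,"ay":0,"az":-2.236,"jaw":0.094},{"x":0.013,"y":-0.638,"z":0,"ax":0,"ay":0,"az":-2.236,"jaw":0.094},{"x":0.013,"y":-0.638,"z":0,"ax":0,"ay":0,"az":-2.236,"jaw":0.094},{"x":0.013,"y":-0.638,"z":0,"ax":0,"ay":0,"az":-2.236,"jaw":0.094},{"x":0.013,"y":-0.638,"z":0,"ax":0,"ay":0,"az":-2.236,"jaw":0.094},{"x":0.013,"y":-0.638,"z":0,"ax":0,"ay":0,"az":-2.236,"jaw":0.094},{"x":0.013,"y":-0.638,"z":0,"ax":0,"ay":0,"az":-2.236,"jaw":0.094},{"x":0.013,"y":-0.638,"z":0,"ax":0,"ay":0,"az":-2.236,"jaw":0.094},{"x":0.013,"y":-0.638,"z":0,"ax":0,"ay":0,"az":-2.236,"jaw":0.094},{"x":0.013,"y":-0.638,"z":0,"ax":0,"ay":0,"az":-2.236,"jaw":0.094},{"x":0.013,"y":-0.638,"z":0,"ax":0,"ay":0,"az":-2.236,"jaw":0.094},{"x":0.013,"y":-0.638,"z":0,"ax":0,"ay":0,"az":-2.236,"jaw":0.094},{"x":0.013,"y":-0.638,"z":0,"ax":0,"ay":0,"az":-2.236,"jaw":0.094},{"x":0.013,"y":-0.638,"z":0,"ax":0,"ay":0,"az":-2.236,"jaw":0.094},{"x":0.013,"y":-0.638,"z":0,"ax":0,"ay":0,"az":-2.236,"jaw":0.094},{"x":0.013,"y":-0.638,"z":0,"ax":0,"ay":0,"az":-2.236,"jaw":0.094},{"x":0.013,"y":-0.638,"z":0,"ax":0,"ay":0,"az":-2.236,"jaw":0.094},{"x":0.013,"y":-0.638,"z":0,"ax":0,"ay":0,"az":-2.236,"jaw":0.094}]' 20; python3 -c "
from h import *
go(.387,.294,.0705,50)"
```

```text
clock: 27.25
ee_pos: [0.3872, 0.2937, 0.2054]
tool_rot: [[-0.766, 0.643, -0.0], [0.643, 0.766, -0.0], [-0.0, -0.0, -1.0]]
wrist_force: [-0.1, -0.4, -0.1]
finger_gap: 0.0936
shift [0.0003 0.0002 0.1349] turn [-0.     0.    -0.001] pos [0.3872 0.2937 0.2054] q [-1.0324  0.4282  0.4577  1.9715 -0.2588  0.7986  0.4435] gap 0.0936 t 27.25 f [-0.1483 -0.4144 -0.0817]
```

```bash
python3 -m inch '[{"x":0,"y":0,"z":0.04,"ax":0,"ay":0,"az":0,"jaw":0.094},{"x":0,"y":0,"z":0.08,"ax":0,"ay":0,"az":0,"jaw":0.094},{"x":0,"y":0,"z":0.12,"ax":0,"ay":0,"az":0,"jaw":0.094},{"x":0,"y":0,"z":0.134,"ax":0,"ay":0,"az":0,"jaw":0.094},{"x":0,"y":0,"z":0.134,"ax":0,"ay":0,"az":0,"jaw":0.094},{"x":0,"y":0,"z":0.134,"ax":0,"ay":0,"az":0,"jaw":0.04},{"x":0,"y":0,"z":0.134,"ax":0,"ay":0,"az":0,"jaw":0.04},{"x":0,"y":0,"z":0.134,"ax":0,"ay":0,"az":0,"jaw":0.04},{"x":0,"y":0,"z":0.134,"ax":0,"ay":0,"az":0,"jaw":0.04},{"x":0,"y":0,"z":0.134,"ax":0,"ay":0,"az":0,"jaw":0.04},{"x":0,"y":0,"z":0.134,"ax":0,"ay":0,"az":0,"jaw":0.04},{"x":0,"y":0,"z":0.134,"ax":0,"ay":0,"az":0,"jaw":0.04},{"x":0,"y":0,"z":0.134,"ax":0,"ay":0,"az":0,"jaw":0.04}]' 20; python3 -c "
from h import *
go(.517,-.123,.0815,50)"
```

```text
clock: 28.55
ee_pos: [0.3874, 0.2941, 0.0718]
tool_rot: [[-0.766, 0.642, 0.0], [0.642, 0.766, 0.001], [0.0, 0.001, -1.0]]
wrist_force: [-0.1, -0.5, 5.0]
finger_gap: 0.0517
shift [-0.3673 -0.2363 -0.0099] turn [ 0.001 -0.     0.   ] pos [0.3874 0.2941 0.0718] q [-0.9157  0.6376  0.3092  2.0923 -0.4132  0.4686  0.5814] gap 0.0517 t 28.55 f [-0.1275 -0.4885  4.9835]
```

```bash
python3 -m inch '[{"x":0,"y":0,"z":-0.03,"ax":0,"ay":0,"az":0,"jaw":0.04},{"x":0,"y":0,"z":-0.075,"ax":0,"ay":0,"az":0,"jaw":0.04},{"x":-0.02,"y":-0.013,"z":-0.075,"ax":0,"ay":0,"az":0,"jaw":0.04},{"x":-0.05,"y":-0.033,"z":-0.075,"ax":0,"ay":0,"az":0,"jaw":0.04},{"x":-0.087,"y":-0.056,"z":-0.075,"ax":0,"ay":0,"az":0,"jaw":0.04},{"x":-0.124,"y":-0.08,"z":-0.075,"ax":0,"ay":0,"az":0,"jaw":0.04},{"x":-0.161,"y":-0.104,"z":-0.075,"ax":0,"ay":0,"az":0,"jaw":0.04},{"x":-0.198,"y":-0.128,"z":-0.075,"ax":0,"ay":0,"az":0,"jaw":0.04},{"x":-0.235,"y":-0.152,"z":-0.075,"ax":0,"ay":0,"az":0,"jaw":0.04},{"x":-0.272,"y":-0.175,"z":-0.075,"ax":0,"ay":0,"az":0,"jaw":0.04},{"x":-0.309,"y":-0.199,"z":-0.075,"ax":0,"ay":0,"az":0,"jaw":0.04},{"x":-0.34,"y":-0.219,"z":-0.075,"ax":0,"ay":0,"az":0,"jaw":0.04},{"x":-0.36,"y":-0.232,"z":-0.075,"ax":0,"ay":0,"az":0,"jaw":0.04},{"x":-0.367,"y":-0.236,"z":-0.075,"ax":0,"ay":0,"az":0,"jaw":0.04},{"x":-0.367,"y":-0.236,"z":-0.075,"ax":0,"ay":0,"az":0,"jaw":0.04},{"x":-0.367,"y":-0.236,"z":-0.075,"ax":0,"ay":0,"az":0,"jaw":0.04},{"x":-0.367,"y":-0.236,"z":-0.075,"ax":0,"ay":0,"az":0,"jaw":0.04}]' 30; python3 -c "
from h import *
go(.517,-.123,.0828,50)"
```

```text
clock: 30.25
ee_pos: [0.5162, -0.1206, 0.1462]
tool_rot: [[-0.768, 0.641, -0.001], [0.641, 0.768, 0.001], [0.002, 0.0, -1.0]]
wrist_force: [-0.6, 0.4, -3.8]
finger_gap: 0.0515
shift [-0.0022 -0.0013  0.0634] turn [ 0.    -0.002  0.003] pos [ 0.5162 -0.1206  0.1462] q [-0.0599  0.5629  0.3552  1.9196 -0.2903  0.7103  1.3426] gap 0.0515 t 30.25 f [-0.5862  0.4419 -3.7633]
```

```bash
python3 -m inch '[{"x":0,"y":0,"z":0.03,"ax":0,"ay":0,"az":0,"jaw":0.04},{"x":0,"y":0,"z":0.052,"ax":0,"ay":0,"az":0,"jaw":0.04},{"x":0,"y":0,"z":0.061,"ax":0,"ay":0,"az":0,"jaw":0.04},{"x":0,"y":0,"z":0.0635,"ax":0,"ay":0,"az":0,"jaw":0.04},{"x":0,"y":0,"z":0.0635,"ax":0,"ay":0,"az":0,"jaw":0.04},{"x":0,"y":0,"z":0.0635,"ax":0,"ay":0,"az":0,"jaw":0.04},{"x":0,"y":0,"z":0.0635,"ax":0,"ay":0,"az":0,"jaw":0.094},{"x":0,"y":0,"z":0.0635,"ax":0,"ay":0,"az":0,"jaw":0.094},{"x":0,"y":0,"z":0.0635,"ax":0,"ay":0,"az":0,"jaw":0.094},{"x":0,"y":0,"z":0.0635,"ax":0,"ay":0,"az":0,"jaw":0.094},{"x":0,"y":0,"z":0.0635,"ax":0,"ay":0,"az":0,"jaw":0.094},{"x":0,"y":0,"z":0.04,"ax":0,"ay":0,"az":0,"jaw":0.094},{"x":0,"y":0,"z":0,"ax":0,"ay":0,"az":0,"jaw":0.094},{"x":0,"y":0,"z":-0.04,"ax":0,"ay":0,"az":0,"jaw":0.094},{"x":0,"y":0,"z":-0.06,"ax":0,"ay":0,"az":0,"jaw":0.094},{"x":0,"y":0,"z":-0.06,"ax":0,"ay":0,"az":0,"jaw":0.094},{"x":0,"y":0,"z":-0.06,"ax":0,"ay":0,"az":0,"jaw":0.094}]' 20; python3 -c "
from h import *
go(.4655,.306,.205,50)"
```

```text
clock: 31.95
ee_pos: [0.5166, -0.1226, 0.2063]
tool_rot: [[-0.766, 0.642, 0.0], [0.642, 0.766, 0.0], [0.0, 0.0, -1.0]]
wrist_force: [-0.3, 0.1, -0.1]
finger_gap: 0.0939
shift [0.3145 0.2957 0.0015] turn [ 0. -0.  0.] pos [ 0.5166 -0.1226  0.2063] q [-0.0934  0.4835  0.4025  1.8562 -0.2452  0.8504  1.3039] gap 0.0939 t 31.95 f [-0.2652  0.0959 -0.1253]
```

Now blue: travel, descend, close.

```bash
python3 -m inch '[{"x":0.3145,"y":0.2957,"z":0,"ax":0,"ay":0,"az":0,"jaw":0.094},{"x":0.3145,"y":0.2957,"z":0,"ax":0,"ay":0,"az":0,"jaw":0.094},{"x":0.3145,"y":0.2957,"z":0,"ax":0,"ay":0,"az":0,"jaw":0.094},{"x":0.3145,"y":0.2957,"z":0,"ax":0,"ay":0,"az":0,"jaw":0.094},{"x":0.3145,"y":0.2957,"z":0,"ax":0,"ay":0,"az":0,"jaw":0.094},{"x":0.3145,"y":0.2957,"z":0,"ax":0,"ay":0,"az":0,"jaw":0.094},{"x":0.3145,"y":0.2957,"z":0,"ax":0,"ay":0,"az":0,"jaw":0.094},{"x":0.3145,"y":0.2957,"z":0,"ax":0,"ay":0,"az":0,"jaw":0.094},{"x":0.3145,"y":0.2957,"z":0,"ax":0,"ay":0,"az":0,"jaw":0.094},{"x":0.3145,"y":0.2957,"z":0,"ax":0,"ay":0,"az":0,"jaw":0.094},{"x":0.3145,"y":0.2957,"z":0,"ax":0,"ay":0,"az":0,"jaw":0.094},{"x":0.3145,"y":0.2957,"z":0,"ax":0,"ay":0,"az":0,"jaw":0.094},{"x":0.3145,"y":0.2957,"z":0,"ax":0,"ay":0,"az":0,"jaw":0.094},{"x":0.3145,"y":0.2957,"z":0.04,"ax":0,"ay":0,"az":0,"jaw":0.094},{"x":0.3145,"y":0.2957,"z":0.08,"ax":0,"ay":0,"az":0,"jaw":0.094},{"x":0.3145,"y":0.2957,"z":0.12,"ax":0,"ay":0,"az":0,"jaw":0.094},{"x":0.3145,"y":0.2957,"z":0.135,"ax":0,"ay":0,"az":0,"jaw":0.094},{"x":0.3145,"y":0.2957,"z":0.135,"ax":0,"ay":0,"az":0,"jaw":0.094},{"x":0.3145,"y":0.2957,"z":0.135,"ax":0,"ay":0,"az":0,"jaw":0.094}]' 20;python3 -m inch '[{"x":0,"y":0,"z":0,"ax":0,"ay":0,"az":0,"jaw":0.04},{"x":0,"y":0,"z":0,"ax":0,"ay":0,"az":0,"jaw":0.04},{"x":0,"y":0,"z":0,"ax":0,"ay":0,"az":0,"jaw":0.04},{"x":0,"y":0,"z":0,"ax":0,"ay":0,"az":0,"jaw":0.04},{"x":0,"y":0,"z":0,"ax":0,"ay":0,"az":0,"jaw":0.04},{"x":0,"y":0,"z":0,"ax":0,"ay":0,"az":0,"jaw":0.04},{"x":0,"y":0,"z":0,"ax":0,"ay":0,"az":0,"jaw":0.04},{"x":0,"y":0,"z":0,"ax":0,"ay":0,"az":0,"jaw":0.04}]' 20; python3 -c "
from h import *
go(.5162,-.0432,.0828,50)"
```

```text
clock: 33.85
ee_pos: [0.4666, 0.305, 0.072]
tool_rot: [[-0.765, 0.644, 0.001], [0.644, 0.765, -0.0], [-0.0, 0.0, -1.0]]
wrist_force: [-0.2, 0.1, -0.3]
finger_gap: 0.094
clock: 34.65
ee_pos: [0.4659, 0.306, 0.0716]
tool_rot: [[-0.766, 0.643, 0.0], [0.643, 0.766, 0.0], [0.0, 0.0, -1.0]]
wrist_force: [-0.5, 1.1, 2.0]
finger_gap: 0.0517
shift [-0.2629 -0.2352 -0.0113] turn [ 0. -0.  0.] pos [0.4659 0.306  0.0716] q [-0.8202  0.7032  0.2938  1.9016 -0.3458  0.5857  0.5712] gap 0.0517 t 34.65 f [-0.452   1.0777  1.9915]
```

```bash
python3 -m inch '[{"x":0,"y":0,"z":-0.03,"ax":0,"ay":0,"az":0,"jaw":0.04},{"x":0,"y":0,"z":-0.075,"ax":0,"ay":0,"az":0,"jaw":0.04},{"x":-0.02,"y":-0.018,"z":-0.075,"ax":0,"ay":0,"az":0,"jaw":0.04},{"x":-0.05,"y":-0.045,"z":-0.075,"ax":0,"ay":0,"az":0,"jaw":0.04},{"x":-0.083,"y":-0.074,"z":-0.075,"ax":0,"ay":0,"az":0,"jaw":0.04},{"x":-0.116,"y":-0.104,"z":-0.075,"ax":0,"ay":0,"az":0,"jaw":0.04},{"x":-0.149,"y":-0.133,"z":-0.075,"ax":0,"ay":0,"az":0,"jaw":0.04},{"x":-0.182,"y":-0.163,"z":-0.075,"ax":0,"ay":0,"az":0,"jaw":0.04},{"x":-0.212,"y":-0.19,"z":-0.075,"ax":0,"ay":0,"az":0,"jaw":0.04},{"x":-0.238,"y":-0.213,"z":-0.075,"ax":0,"ay":0,"az":0,"jaw":0.04},{"x":-0.255,"y":-0.228,"z":-0.075,"ax":0,"ay":0,"az":0,"jaw":0.04},{"x":-0.263,"y":-0.235,"z":-0.075,"ax":0,"ay":0,"az":0,"jaw":0.04},{"x":-0.263,"y":-0.235,"z":-0.075,"ax":0,"ay":0,"az":0,"jaw":0.04},{"x":-0.263,"y":-0.235,"z":-0.075,"ax":0,"ay":0,"az":0,"jaw":0.04},{"x":-0.263,"y":-0.235,"z":-0.075,"ax":0,"ay":0,"az":0,"jaw":0.04},{"x":-0.263,"y":-0.235,"z":-0.075,"ax":0,"ay":0,"az":0,"jaw":0.04}]' 30; python3 -c "
from h import *
go(.5162,-.0432,.0828,50)"
```

```text
clock: 36.25
ee_pos: [0.5161, -0.0416, 0.1463]
tool_rot: [[-0.768, 0.641, -0.0], [0.641, 0.768, 0.001], [0.001, 0.0, -1.0]]
wrist_force: [0.3, -0.1, -2.5]
finger_gap: 0.0517
shift [-0.0012 -0.0012  0.0635] turn [ 0.    -0.001  0.003] pos [ 0.5161 -0.0416  0.1463] q [-0.1885  0.5421  0.3172  1.952  -0.2577  0.6867  1.1622] gap 0.0517 t 36.25 f [ 0.2542 -0.1199 -2.5277]
```

```bash
python3 -m inch '[{"x":0,"y":0,"z":0.03,"ax":0,"ay":0,"az":0,"jaw":0.04},{"x":0,"y":0,"z":0.052,"ax":0,"ay":0,"az":0,"jaw":0.04},{"x":0,"y":0,"z":0.061,"ax":0,"ay":0,"az":0,"jaw":0.04},{"x":0,"y":0,"z":0.0635,"ax":0,"ay":0,"az":0,"jaw":0.04},{"x":0,"y":0,"z":0.0635,"ax":0,"ay":0,"az":0,"jaw":0.04},{"x":0,"y":0,"z":0.0635,"ax":0,"ay":0,"az":0,"jaw":0.04},{"x":0,"y":0,"z":0.0635,"ax":0,"ay":0,"az":0,"jaw":0.094},{"x":0,"y":0,"z":0.0635,"ax":0,"ay":0,"az":0,"jaw":0.094},{"x":0,"y":0,"z":0.0635,"ax":0,"ay":0,"az":0,"jaw":0.094},{"x":0,"y":0,"z":0.0635,"ax":0,"ay":0,"az":0,"jaw":0.094},{"x":0,"y":0,"z":0.0635,"ax":0,"ay":0,"az":0,"jaw":0.094},{"x":0,"y":0,"z":0.04,"ax":0,"ay":0,"az":0,"jaw":0.094},{"x":0,"y":0,"z":0,"ax":0,"ay":0,"az":0,"jaw":0.094},{"x":0,"y":0,"z":-0.04,"ax":0,"ay":0,"az":0,"jaw":0.094},{"x":0,"y":0,"z":-0.06,"ax":0,"ay":0,"az":0,"jaw":0.094},{"x":0,"y":0,"z":-0.06,"ax":0,"ay":0,"az":0,"jaw":0.094},{"x":0,"y":0,"z":-0.06,"ax":0,"ay":0,"az":0,"jaw":0.094}]' 20; python3 -c "
from h import *
go(.546,.32,.205,50)"
```

```text
clock: 37.95
ee_pos: [0.5161, -0.043, 0.2063]
tool_rot: [[-0.766, 0.642, 0.0], [0.642, 0.766, 0.0], [0.0, 0.0, -1.0]]
wrist_force: [-0.2, 0.3, -0.4]
finger_gap: 0.0937
shift [0.2103 0.2974 0.0015] turn [ 0.    -0.     0.001] pos [ 0.5161 -0.043   0.2063] q [-0.2219  0.4598  0.3625  1.8889 -0.2152  0.8306  1.1252] gap 0.0937 t 37.95 f [-0.158   0.2596 -0.3874]
```

```bash
python3 -m inch '[{"x":0.21,"y":0.2974,"z":0,"ax":0,"ay":0,"az":0,"jaw":0.094},{"x":0.21,"y":0.2974,"z":0,"ax":0,"ay":0,"az":0,"jaw":0.094},{"x":0.21,"y":0.2974,"z":0,"ax":0,"ay":0,"az":0,"jaw":0.094},{"x":0.21,"y":0.2974,"z":0,"ax":0,"ay":0,"az":0,"jaw":0.094},{"x":0.21,"y":0.2974,"z":0,"ax":0,"ay":0,"az":0,"jaw":0.094},{"x":0.21,"y":0.2974,"z":0,"ax":0,"ay":0,"az":0,"jaw":0.094},{"x":0.21,"y":0.2974,"z":0,"ax":0,"ay":0,"az":0,"jaw":0.094},{"x":0.21,"y":0.2974,"z":0,"ax":0,"ay":0,"az":0,"jaw":0.094},{"x":0.21,"y":0.2974,"z":0,"ax":0,"ay":0,"az":0,"jaw":0.094},{"x":0.21,"y":0.2974,"z":0,"ax":0,"ay":0,"az":0,"jaw":0.094},{"x":0.21,"y":0.2974,"z":0,"ax":0,"ay":0,"az":0,"jaw":0.094},{"x":0.21,"y":0.2974,"z":0.04,"ax":0,"ay":0,"az":0,"jaw":0.094},{"x":0.21,"y":0.2974,"z":0.08,"ax":0,"ay":0,"az":0,"jaw":0.094},{"x":0.21,"y":0.2974,"z":0.12,"ax":0,"ay":0,"az":0,"jaw":0.094},{"x":0.21,"y":0.2974,"z":0.135,"ax":0,"ay":0,"az":0,"jaw":0.094},{"x":0.21,"y":0.2974,"z":0.135,"ax":0,"ay":0,"az":0,"jaw":0.094},{"x":0.21,"y":0.2974,"z":0.135,"ax":0,"ay":0,"az":0,"jaw":0.094}]' 20;python3 -m inch '[{"x":0,"y":0,"z":0,"ax":0,"ay":0,"az":0,"jaw":0.04},{"x":0,"y":0,"z":0,"ax":0,"ay":0,"az":0,"jaw":0.04},{"x":0,"y":0,"z":0,"ax":0,"ay":0,"az":0,"jaw":0.04},{"x":0,"y":0,"z":0,"ax":0,"ay":0,"az":0,"jaw":0.04},{"x":0,"y":0,"z":0,"ax":0,"ay":0,"az":0,"jaw":0.04},{"x":0,"y":0,"z":0,"ax":0,"ay":0,"az":0,"jaw":0.04},{"x":0,"y":0,"z":0,"ax":0,"ay":0,"az":0,"jaw":0.04},{"x":0,"y":0,"z":0,"ax":0,"ay":0,"az":0,"jaw":0.04}]' 20; python3 -c "
from h import *
go(.5156,.0371,.0828,50)"
```

```text
clock: 39.65
ee_pos: [0.5479, 0.319, 0.0729]
tool_rot: [[-0.765, 0.644, 0.002], [0.644, 0.765, 0.001], [-0.001, 0.002, -1.0]]
wrist_force: [0.1, -0.1, -0.3]
finger_gap: 0.094
clock: 40.45
ee_pos: [0.5468, 0.32, 0.0717]
tool_rot: [[-0.766, 0.642, 0.001], [0.642, 0.766, 0.001], [-0.0, 0.001, -1.0]]
wrist_force: [0.3, 1.7, 1.7]
finger_gap: 0.0516
shift [-0.1578 -0.2368 -0.0113] turn [0.001 0.    0.   ] pos [0.5468 0.32   0.0717] q [-0.7418  0.7837  0.2833  1.6843 -0.3055  0.7163  0.568 ] gap 0.0516 t 40.45 f [0.2922 1.6529 1.6976]
```

```bash
python3 -m inch '[{"x":0,"y":0,"z":-0.03,"ax":0,"ay":0,"az":0,"jaw":0.04},{"x":0,"y":0,"z":-0.075,"ax":0,"ay":0,"az":0,"jaw":0.04},{"x":-0.014,"y":-0.021,"z":-0.075,"ax":0,"ay":0,"az":0,"jaw":0.04},{"x":-0.034,"y":-0.051,"z":-0.075,"ax":0,"ay":0,"az":0,"jaw":0.04},{"x":-0.058,"y":-0.087,"z":-0.075,"ax":0,"ay":0,"az":0,"jaw":0.04},{"x":-0.082,"y":-0.123,"z":-0.075,"ax":0,"ay":0,"az":0,"jaw":0.04},{"x":-0.106,"y":-0.159,"z":-0.075,"ax":0,"ay":0,"az":0,"jaw":0.04},{"x":-0.128,"y":-0.192,"z":-0.075,"ax":0,"ay":0,"az":0,"jaw":0.04},{"x":-0.145,"y":-0.217,"z":-0.075,"ax":0,"ay":0,"az":0,"jaw":0.04},{"x":-0.155,"y":-0.232,"z":-0.075,"ax":0,"ay":0,"az":0,"jaw":0.04},{"x":-0.158,"y":-0.237,"z":-0.075,"ax":0,"ay":0,"az":0,"jaw":0.04},{"x":-0.158,"y":-0.237,"z":-0.075,"ax":0,"ay":0,"az":0,"jaw":0.04},{"x":-0.158,"y":-0.237,"z":-0.075,"ax":0,"ay":0,"az":0,"jaw":0.04},{"x":-0.158,"y":-0.237,"z":-0.075,"ax":0,"ay":0,"az":0,"jaw":0.04}]' 30; python3 -c "
from h import *
go(.5156,.0371,.0828,50)"
```

```text
clock: 41.85
ee_pos: [0.5152, 0.0382, 0.1462]
tool_rot: [[-0.768, 0.641, -0.0], [0.641, 0.768, 0.001], [0.001, 0.0, -1.0]]
wrist_force: [0.2, -0.3, -2.9]
finger_gap: 0.0521
shift [-0.001  -0.0006  0.0634] turn [ 0.    -0.001  0.003] pos [0.5152 0.0382 0.1462] q [-0.3296  0.5384  0.2967  1.9549 -0.2412  0.6824  0.9913] gap 0.0521 t 41.85 f [ 0.151  -0.3306 -2.8877]
```

```bash
python3 -m inch '[{"x":0,"y":0,"z":0.03,"ax":0,"ay":0,"az":0,"jaw":0.04},{"x":0,"y":0,"z":0.052,"ax":0,"ay":0,"az":0,"jaw":0.04},{"x":0,"y":0,"z":0.061,"ax":0,"ay":0,"az":0,"jaw":0.04},{"x":0,"y":0,"z":0.0635,"ax":0,"ay":0,"az":0,"jaw":0.04},{"x":0,"y":0,"z":0.0635,"ax":0,"ay":0,"az":0,"jaw":0.04},{"x":0,"y":0,"z":0.0635,"ax":0,"ay":0,"az":0,"jaw":0.04},{"x":0,"y":0,"z":0.0635,"ax":0,"ay":0,"az":0,"jaw":0.094},{"x":0,"y":0,"z":0.0635,"ax":0,"ay":0,"az":0,"jaw":0.094},{"x":0,"y":0,"z":0.0635,"ax":0,"ay":0,"az":0,"jaw":0.094},{"x":0,"y":0,"z":0.0635,"ax":0,"ay":0,"az":0,"jaw":0.094},{"x":0,"y":0,"z":0.0635,"ax":0,"ay":0,"az":0,"jaw":0.094},{"x":0,"y":0,"z":0.04,"ax":0,"ay":0,"az":0,"jaw":0.094},{"x":0,"y":0,"z":0,"ax":0,"ay":0,"az":0,"jaw":0.094},{"x":0,"y":0,"z":-0.04,"ax":0,"ay":0,"az":0,"jaw":0.094},{"x":0,"y":0,"z":-0.06,"ax":0,"ay":0,"az":0,"jaw":0.094},{"x":0,"y":0,"z":-0.06,"ax":0,"ay":0,"az":0,"jaw":0.094}]' 20; python3 -m inch '[{"x":0.26,"y":0.31,"z":0,"ax":0,"ay":0,"az":0,"jaw":0.094},{"x":0.26,"y":0.31,"z":0,"ax":0,"ay":0,"az":0,"jaw":0.094},{"x":0.26,"y":0.31,"z":0,"ax":0,"ay":0,"az":0,"jaw":0.094},{"x":0.26,"y":0.31,"z":0,"ax":0,"ay":0,"az":0,"jaw":0.094},{"x":0.26,"y":0.31,"z":0,"ax":0,"ay":0,"az":0,"jaw":0.094},{"x":0.26,"y":0.31,"z":0,"ax":0,"ay":0,"az":0,"jaw":0.094},{"x":0.26,"y":0.31,"z":0,"ax":0,"ay":0,"az":0,"jaw":0.094},{"x":0.26,"y":0.31,"z":0,"ax":0,"ay":0,"az":0,"jaw":0.094},{"x":0.26,"y":0.31,"z":0,"ax":0,"ay":0,"az":0,"jaw":0.094},{"x":0.26,"y":0.31,"z":0,"ax":0,"ay":0,"az":0,"jaw":0.094},{"x":0.26,"y":0.31,"z":0,"ax":0,"ay":0,"az":0,"jaw":0.094},{"x":0.26,"y":0.31,"z":0,"ax":0,"ay":0,"az":0,"jaw":0.094},{"x":0.26,"y":0.31,"z":0,"ax":0,"ay":0,"az":0,"jaw":0.094}]' 20; python3 - <<'E'
from h import *
a=cv2.resize(ctrl.snapshot("top")[130:255,220:440],None,fx=2.3,fy=2.3,interpolation=cv2.INTER_CUBIC)
b=cv2.resize(ctrl.snapshot("side")[140:265,230:450],None,fx=2.3,fy=2.3,interpolation=cv2.INTER_CUBIC)
cv2.imwrite("pics/e.png",np.vstack([a,b])[...,::-1])
E
```

```text
clock: 43.45
ee_pos: [0.5173, 0.0365, 0.2094]
tool_rot: [[-0.766, 0.643, 0.006], [0.643, 0.766, 0.001], [-0.004, 0.005, -1.0]]
wrist_force: [0.3, 0.8, 0.3]
finger_gap: 0.0938
clock: 44.75
ee_pos: [0.5159, 0.4393, 0.2067]
tool_rot: [[-0.765, 0.644, 0.0], [0.644, 0.765, -0.0], [-0.0, -0.0, -1.0]]
wrist_force: [0.2, -0.1, -0.4]
finger_gap: 0.0941
```

View pics/e.png

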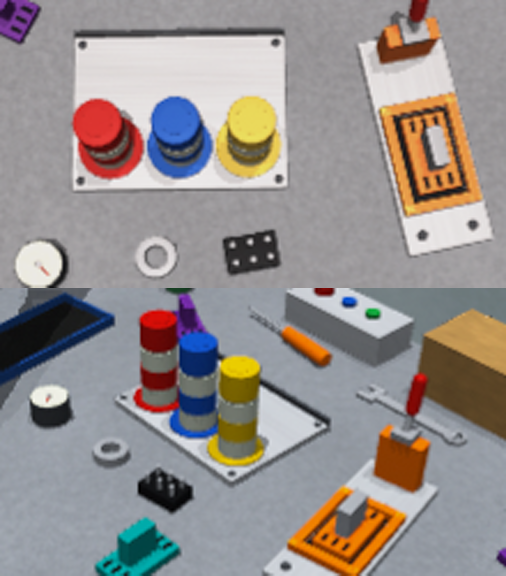

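Everything is upright, the insert is seated and the gauge hasn't moved. One numeric check, then I'll hand in.

```bash
python3 - <<'E'
from h import *
c=lambda p:np.array(p)/2.3+[220,130]-.28
print(world("top",c([(99.5,121.5),(176,119.5),(252,119.5)]),.145)-[[.5156,.0371],[.5162,-.0432],[.517,-.123]])
print(ctrl.hand_in())
E
```

```text
[[-0.0003 -0.0032]
 [ 0.0011 -0.0022]
 [ 0.0001 -0.0012]]
the job is handed in; nothing more can be done
None
```

The job is done and handed in at about 45 s of the 141 s allowed. I moved the three canisters into the tray, all upright, and then seated the insert in the fixture pocket while they waited there. After that I stood each canister back on the pad of its own colour, yellow first, then blue, then red.

The last pictures from both cameras show:
- **Canisters:** all three are upright, with lid centres within about 3 mm of their pad centres.
- **Insert:** it lies flat inside the frame with space all round.
- **Dial gauge:** it looks to be where it started; I judged this by eye and did not measure it.
- **Arm:** it is clear of everything.

Wrist force stayed below about 6 N in every reading I took. One check disagreed slightly: while the insert hung over the pocket, its end edge in the top view was about 3 mm and a few degrees off the prediction. I put that down to coarse pixel reading, and the side view and the final seating agreed with the plan. My first move command was refused because of its row format; the arm did not move, and nothing else was refused.

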